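# Knock the waste stub out of the lathe's cup chuck

## Task

A waste stub is jammed in the cup chuck of the wood lathe. Take the knock-out bar from its rest, feed it into the hollow spindle from the handwheel end and feel its tip gently past the shoulder inside into the narrower, off-centre hole of the chuck, never ramming or levering it, then push the stub out with slow, steady pressure so that it drops into the offcut tray; do not pull the stub with the gripper. Then draw the bar right out and lay it back in the two notches of its rest the way it lay, and leave everything else on the bench alone.

Things in the scene. Friction and masses are not known exactly. Their poses are not given: they have to be found in the camera images.
- lathe: White headstock box 160 x 140 x 206 mm; origin under its middle. Hollow spindle along y, axis x=0, z=135 mm: bore 23 mm wide from its mouth at y=+120 mm (in a 92 mm handwheel) to a square unseen shoulder at y=-85 mm. There starts the chuck's hand-drilled hole, 13.4 mm wide, 4.8 mm off the axis towards any side (the spindle stops at any angle), to y=-100 mm; then the cup, 62 mm wide, to y=-130 mm.
- stub: Round wooden stub jammed in the cup, 36 mm across, 55 mm long along its y; origin at its centre. Its inner end stands 1 to 7 mm out from the cup's floor (the end of the chuck's hole). Grips by friction: a push of 6 to 16 N moves it, about the same all the way, until its inner end is near the cup's mouth and it drops.
- tray: Fixed open plywood offcut tray under the chuck, 200 x 200 x 55 mm, walls 8 mm; origin under its middle.
- bar: Knock-out bar, about 0.12 kg, lying level in its rest. Origin on its axis, in the middle of an octagonal wooden handle 100 mm long, 26 mm across flats, flats to the sides; from it a round metal shank, 10 mm thick, flat-ended, runs to -y, its tip at y=-330 mm. The tip may sag a little when held by the handle.
- rest: Fixed wooden rest for the bar, 50 x 230 x 14 mm base with two posts 36 mm wide at y=+95 and -95 mm, each with an open V notch, 40 mm wide at its top, 73 mm high; origin under its middle. The shank lies in both notches, bar axis along y at z=60 mm, bar origin at y=+170 mm, tip towards -y.
- blank: Standing plain wooden cylinder, 64 mm across, 75 mm high; origin under its centre. Not part of the job.
- doll: Standing turned wooden doll, 46 mm across, 128 mm high; origin under its centre. Not part of the job.
- billet: Square wooden billet lying flat, 45 x 160 x 45 mm (long side along its y); origin under its centre. Not part of the job.
- pot: Small white china cup, 76 mm across, 60 mm high; origin under its centre. Not part of the job.
- hammer: Hammer lying on the bench along its own x, about 0.25 m long. Not part of the job.
- sander: Cork sanding block, 45 x 85 x 30 mm; origin under its centre. Not part of the job.
- gouge: Turning gouge lying on the bench: octagonal wooden handle 24 mm thick, 120 mm long, flat blade 110 mm towards its -y; origin under the handle's middle. It is not the knock-out bar. Not part of the job.

How it is judged:
On the way, in this order (a step that is already met when the one before it is completed fails the run):
1. the bar is through the spindle, its tip in the chuck's hole, with the stub still in the cup (y of bar in the frame of lathe below 0.236 m and x of bar in the frame of lathe between -0.02 and 0.02 m and z of bar in the frame of lathe between 0.115 and 0.155 m and angle between the y axis of bar and the y axis of lathe, either way round below 0.06 rad and z of stub in the frame of lathe above 0.125 m and y of stub in the frame of lathe above -0.145 m).
2. the stub has been driven out of the cup with the bar still in the spindle (y of bar in the frame of lathe below 0.225 m and x of bar in the frame of lathe between -0.02 and 0.02 m and z of bar in the frame of lathe between 0.115 and 0.155 m and angle between the y axis of bar and the y axis of lathe, either way round below 0.06 rad and z of stub in the frame of lathe below 0.08 m).
At the end, for the whole second after the job is handed in: The stub lies still in the offcut tray. The bar lies still and released in both notches of its rest, handle on the same side as at first: origin within 8 mm of the rest's centre line, 150 to 200 mm to its +y and 55 to 66 mm up, axis within 0.05 rad of the rest's y (z of stub in the frame of tray between 0 and 0.05 m and x of stub in the frame of tray between -0.1 and 0.1 m and y of stub in the frame of tray between -0.1 and 0.1 m and linear speed of stub below 0.03 m/s and z of bar in the frame of rest between 0.055 and 0.066 m and x of bar in the frame of rest between -0.008 and 0.008 m and y of bar in the frame of rest between 0.15 and 0.2 m and angle between the y axis of bar and the y axis of rest, either way round below 0.05 rad and linear speed of bar below 0.02 m/s); the robot touches nothing.
It fails at once if the bar is rammed or levered against the lathe (over 18 N) (contact force between bar and lathe above 18 N).
It fails at once if the stub is rammed (over 25 N from the bar) (contact force between bar and stub above 25 N).
It fails at once if the stub is touched with the gripper (contact force between the fingers and stub above 0.5 N).
It fails at once if the arm or gripper knocks against the lathe (contact force between any of the arm, the fingers and lathe above 10 N).
It fails at once if something else on the bench is disturbed (moved over 30 mm) (distance of any of blank, doll, billet, pot, hammer, sander, gouge from where it was at the start of the episode above 0.03 m).
It also fails if it takes over 72 s, if anything falls off the work surface, if the arm or the gripper's body presses on something with over 40 N, if the wrist force passes 120 N, or if a joint passes its speed limit or range.

## Robot

A 6-joint arm with a two-finger parallel gripper is mounted at the origin on the work surface. World frame = base frame: x ahead of the robot, y to its left, z up, the work surface at z = 0. Lengths are in m, angles in rad, forces in N, time in s.
With the tool pointing down it reaches from about 0.3 to 0.85 m from the base axis. Payload 4.2 kg.
Tool frame: the origin (TCP) lies at the very end of the fingers, on their centre line; the grasp point (between the pads) lies 19 mm behind it; z points along the fingers, x is the direction in which the jaws open and shut, and the axes are right-handed (so a half turn about z gives the same grasp; the last joint's range is limited). The gripper opens to 91 mm and grips with 3 to 60 N. Pads are 32 mm wide; open, the fingers measure 118 mm over their backs; the gripper's body (76 mm by 178 mm) begins 60 mm behind the grasp point.
Start: joints at [1.172, 0.32, 1.565, -0, 1.257, -0.02], TCP at [0.213, 0.534, 0.186] pointing down, gripper open.
Joint ranges: [-3.11, 3.11], [-0.84, 2.01], [0.21, 2.61], [-1.34, 4.49], [0.05, 2.63], [-2.56, 2.56]. Speed limits (rad/s): [2.57, 2.57, 3.14, 3.14, 3.14, 3.14].

## Interface

Orientations are given as a unit quaternion [x, y, z, w].
In Python, from workcell import bot, optics gives the robot as it stands.
- The arm moves only by the tool apply_moves, never from a script. Its argument "commands" is a list of rows, each a list of 7 numbers: the shift along the tool's x, y, z in cm, then the turn, a rotation vector about the tool's x, y, z in degrees, then the opening, from -1 (shut) to 1 (fully open). In form: [[tx, ty, tz, rx, ry, rz, jaw], ...]. A call has 1 to 5 rows; each row is the pose to reach, as a shift and turn from the pose commanded when the call began, along the tool's axes at that moment; what a row does not reach only later rows make up. A row lasts 1/8 s, in which the tool goes at most 62.5 mm and 10.7 degrees, less where a joint would pass 70% of its speed; a pose out of reach is approached as far as the arm can. A call with a gripper value outside its range is refused whole. The fingers move at their own pace and stop on an object; "grip_force" is the grip in N (left out, the last holds). Time passes only in rows, so rows that repeat a pose let the fingers close. It gives the time, the measured TCP pose, the force and the opening at its end, in the units of the state.
- bot.get_state(): the state, without advancing time (a new reading comes with each control period).
- optics.read_camera(name): name is "side" or "top"; returns the picture (384x512x3 uint8, red, green, blue); there is no depth.
- optics.camera_info(name): a dict with "K" (3x3 intrinsics, pixels), "eye" and "orientation" of the camera in the world. Camera axes: x right, y up, looking along -z (the intrinsics and any distortion apply to the point x, -y, -z); pixel columns grow to the right and rows downward; lengths in m; the calibration is good to about 2 mm. A picture is of the moment at which its call begins. camera_info takes no time and is no camera call.
- bot.hand_in(): hands the job in, once; it reports no verdict.
The state is a dict: "time_s": time; "joint_pos": joint angles; "qd": joint speeds; "effort": joint torques, N m; "tool_pos": TCP position; "tcp_rot": TCP orientation; "wrist_force": force on the tool from outside, world axes, zero at the start; "ft_torque": the same for the moment, N m; "finger_gap": finger opening in m.
Only numpy, scipy, OpenCV 4.12 (cv2) and the standard library are available. Lean on these libraries where they do the work, as an engineer would, in place of code of your own. Each camera call takes 0.05 s, during which the arm holds its last target. There are 200 camera calls.

## Working session

There is one attempt and no reset: what is moved stays moved. The work goes in short steps, Python scripts to look and compute and a tool call to move; the robot and the scene stay as the last step left them, time stands still between calls to the robot, and variables do not carry over. Pictures are saved under pics/ and viewed, about 8 in all and at most 12, crops included, and the job is handed in when it is done.

Besides the shell and the picture viewer there is one more tool, called after "Call:" by a JSON object that holds its "method" and its "body", one argument or row to a line. apply_moves: Moves the arm, as the interface text tells. Its arguments: {"type":"object","properties":{"commands":{"type":"array","items":{"type":"array","items":{"type":"number"}}},"grip_force":{"type":"number"}},"required":["commands"]}

```bash
mkdir -p pics; ls; python3 - <<'E'
from workcell import bot, optics
import cv2
print(bot.get_state())
for n in("side","top"):
    i=optics.camera_info(n); print(n,i)
    im=optics.read_camera(n); cv2.imwrite(f"pics/{n}0.png",cv2.resize(im[:,:,::-1],(800,600),interpolation=cv2.INTER_CUBIC))
    cv2.imwrite(f"pics/{n}0raw.png",im[:,:,::-1])
E
```

```text
pics
{'time_s': 0.0, 'joint_pos': array([ 1.17199530e+00,  3.20283812e-01,  1.56567213e+00, -1.08666826e-05,
        1.25741342e+00, -1.99810135e-02]), 'qd': array([ 0.00098117, -0.00044108,  0.00015401,  0.00197091, -0.00038368,
       -0.00268479]), 'effort': array([-2.46256539e-03, -4.12452829e+01, -2.31971079e+01,  7.26330187e-02,
        4.53576038e-02, -1.29625587e-04]), 'tool_pos': array([0.21242416, 0.53372023, 0.18562766]), 'tcp_rot': array([ 8.27592955e-01,  5.61327989e-01, -7.42199499e-04,  4.88202564e-04]), 'wrist_force': array([-0.43734851, -0.62026705, -0.11605101]), 'ft_torque': array([ 0.03579189, -0.07224009, -0.04202995]), 'finger_gap': 0.09141038234032214}
side {'K': array([[459.63485759,   0.        , 260.65843758],
       [  0.        , 459.63485759, 198.48210839],
       [  0.        ,   0.        ,   1.        ]]), 'eye': array([ 0.34729058, -0.73377155,  1.09957384]), 'orientation': array([ 0.32325442, -0.04054537, -0.09698855,  0.94045514])}
top {'K': array([[488.81849839,   0.        , 248.73737541],
       [  0.        , 488.81849839, 189.99600735],
       [  0.        ,   0.        ,   1.        ]]), 'eye': array([0.36986181, 0.03878135, 1.70006701]), 'orientation': array([ 0.03723606, -0.04526554, -0.69461204,  0.71699276])}
```

View pics/side0.png

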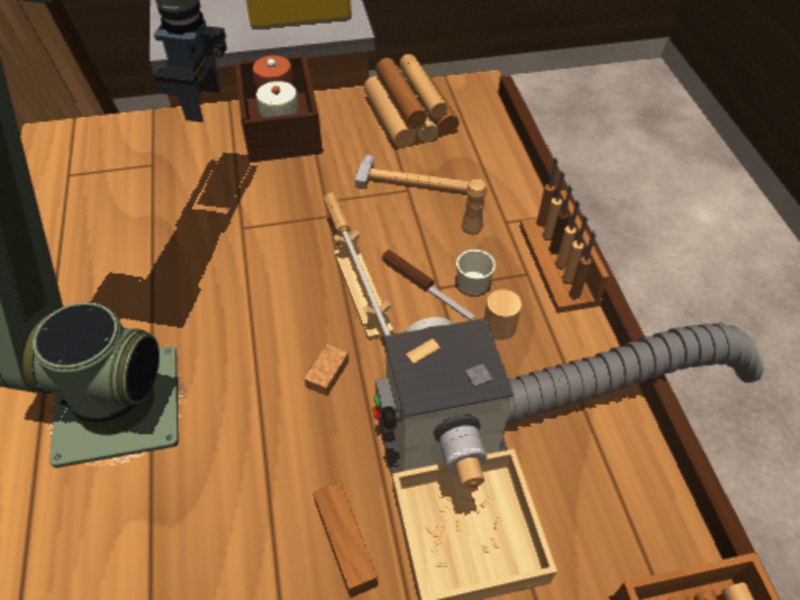

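View pics/top0.png

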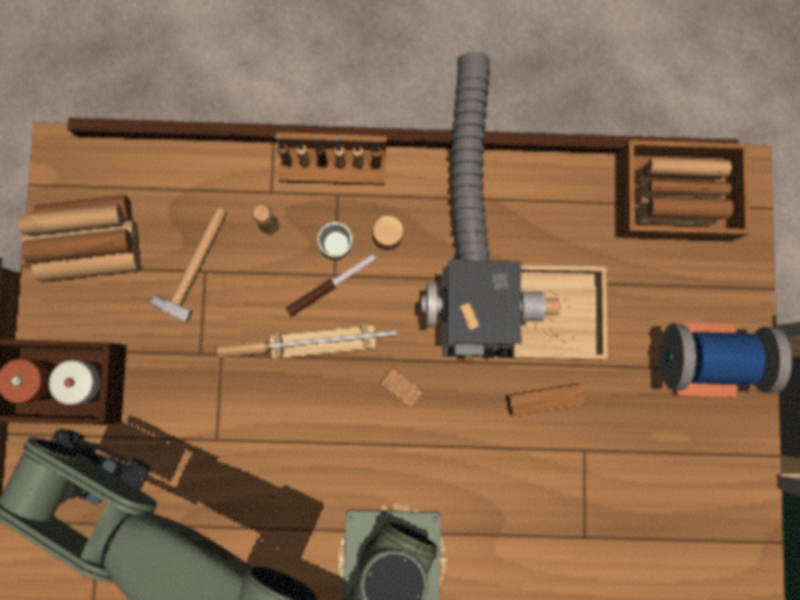

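The side view shows the bar in its rest, with the handle end near (332,200), the tip near (390,333), and the lathe handwheel near (430,327). In the top view the bar runs from (218,350) to (396,333), and the lathe box spans 443–522 × 262–357. Next I'll enlarge both regions to measure them.

```bash
cat > h.py <<'E'
import numpy as np
from workcell import bot, optics
from scipy.spatial.transform import Rotation as R
from scipy.optimize import least_squares
I={n:optics.camera_info(n) for n in("side","top")}
def proj(n,P):
    i=I[n];p=R.from_quat(i["orientation"]).inv().apply(np.atleast_2d(P)-i["eye"])
    q=np.c_[p[:,0],-p[:,1],-p[:,2]]@i["K"].T
    return q[:,:2]/q[:,2:]
def atz(n,uv,z):
    i=I[n];d=np.linalg.solve(i["K"],[uv[0],uv[1],1]);d=R.from_quat(i["orientation"]).apply([d[0],-d[1],-d[2]])
    return i["eye"]+d*(z-i["eye"][2])/d[2]
def tri(us,ut):
    f=lambda P:np.r_[proj("side",P)[0]-us,proj("top",P)[0]-ut]
    r=least_squares(f,[.45,.1,.1]);return r.x,r.fun
E
python3 - <<'E'
import cv2,numpy as np
t=cv2.imread("pics/top0raw.png");s=cv2.imread("pics/side0raw.png")
z=lambda a,k:cv2.resize(a,None,fx=k,fy=k,interpolation=cv2.INTER_CUBIC)
cv2.imwrite("pics/topz.png",np.vstack([z(t[200:235,135:265],6),z(t[165:230,262:392],6)]))
cv2.imwrite("pics/sidez.png",np.hstack([cv2.copyMakeBorder(z(s[118:218,205:260],5),0,100,0,0,0),z(s[200:320,238:340],5)]))
E
```

```text
(no output)
```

View pics/topz.png

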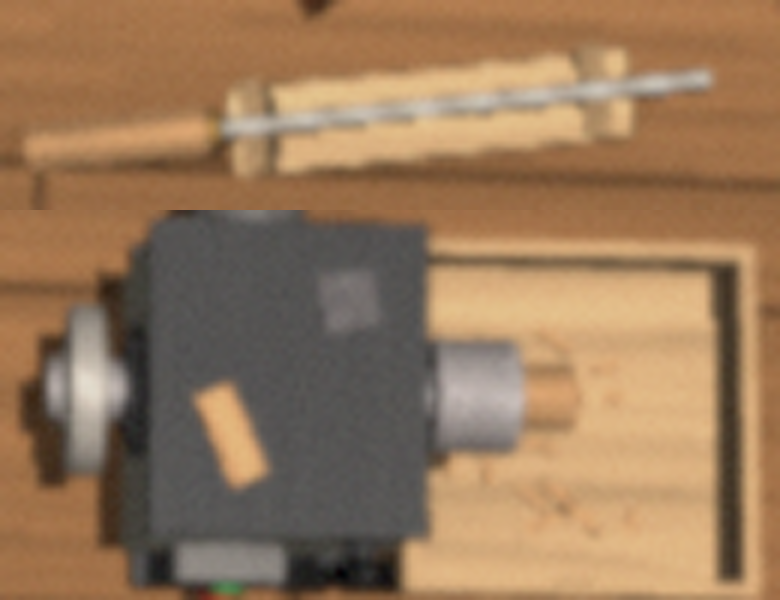

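View pics/sidez.png

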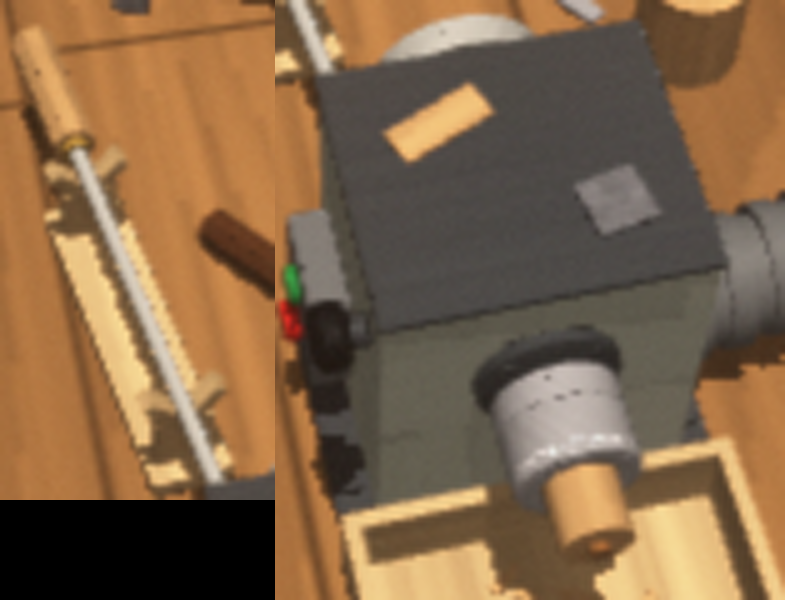

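The crops give pixel positions for the bar's butt, ferrule and tip, the corners of the lathe's top face, and the wheel and chuck. I'll fit poses to these.

```bash
cat > fit.py <<'E'
from h import *
import cv2
T1=lambda p:np.array([135,200])+(np.array(p)+.5)/6-.5
T2=lambda p:np.array([262,165])+(np.array(p)-[0,210]+.5)/6-.5
S1=lambda p:np.array([205,118])+(np.array(p)+.5)/5-.5
S2=lambda p:np.array([238,200])+(np.array(p)-[275,0]+.5)/5-.5
def pts(p,L): # x,y,yaw
    L=np.atleast_2d(L);c,s=np.cos(p[2]),np.sin(p[2])
    return np.c_[p[0]+c*L[:,0]-s*L[:,1],p[1]+s*L[:,0]+c*L[:,1],L[:,2]]
E
python3 - <<'E'
from fit import *
# lathe top face: local (x,y)
tc={(.08,.07):(150,222),(.08,-.07):(428,226),(-.08,-.07):(428,538),(-.08,.07):(155,537)}
sc={(-.08,.07):(320,75),(.08,.07):(640,22),(.08,-.07):(725,265),(-.08,-.07):(372,333)}
def res(p):
    h=p[3]; r=[]
    for k,v in tc.items(): r.append(proj("top",pts(p,[*k,h]))[0]-T2(v))
    for k,v in sc.items(): r.append(proj("side",pts(p,[*k,h]))[0]-S2(v))
    return np.concatenate(r)
r=least_squares(res,[.5,-.1,0,.2]);print("lathe",r.x,r.fun.round(1))
for k in tc: print(tri(S2(sc[k]),T2(tc[k])))
for nm,y,q in(("hub",.12,(45,388)),("cup mouth",-.13,(523,396)),("stub end",-.16,(578,398))): print(nm,proj("top",pts(r.x,[0,y,.135]))[0],T2(q), atz("top",T2(q),.135))
# shank pixels
def shank(n,a,b,w):
    im=optics.read_camera(n).astype(float)
    a,b=np.array(a),np.array(b);d=(b-a)/np.linalg.norm(b-a);nn=np.array([-d[1],d[0]]);out=[]
    sat=im.max(2)-im.min(2)
    for t in np.linspace(.03,.95,25):
        c=a+t*(b-a);k=np.arange(-w,w+.01,.25);q=(c+k[:,None]*nn).astype(np.float32)
        v=cv2.remap(sat.astype(np.float32),q[:,0].reshape(-1,1),q[:,1].reshape(-1,1),cv2.INTER_LINEAR).ravel()
        wt=np.clip(50-v,0,None)
        if wt.sum()>60: out.append(c+nn*(wt*k).sum()/wt.sum())
    return np.array(out)
top=shank("top",T1((225,127)),T1((710,79)),3);side=shank("side",S1((77,155)),S1((208,470)),3)
print(len(top),len(side))
# bar: line x=a+b*y, z=z0 + c*(y-.2)
def lineres(p,full=False):
    o=[]
    ys=np.linspace(-.3,.6,50);L=np.c_[p[0]+p[1]*(ys-.2),ys,p[2]+p[3]*(ys-.2)]
    for n,m in(("top",top),("side",side)):
        q=proj(n,L)
        i=q[[0,-1]];d=i[1]-i[0];d/=np.linalg.norm(d)
        o.append((m-i[0])@np.array([-d[1],d[0]]))
    return np.concatenate(o)
b=least_squares(lineres,[.45,0,.06,0],loss="soft_l1",f_scale=.3);print("bar",b.x,lineres(b.x).round(2))
z=b.x[2]
for nm,q in(("butt",(24,150)),("front",(215,130)),("tip",(712,79))): print(nm,atz("top",T1(q),z))
np.save("lathe.npy",r.x)
E
```

```text
lathe [ 0.54115742 -0.16468217  0.00714592  0.20522416] [ 1.2  0.6 -0.1  1.  -0.3  0.6 -0.4 -0.3 -0.3  0.6 -0.3  0.3  0.  -0.3
  1.7 -1. ]
(array([ 0.62275116, -0.09079876,  0.20149522]), array([ 0.03773966, -0.00507008, -0.00961816,  0.04727143]))
(array([ 0.62292537, -0.23418211,  0.20401291]), array([ 0.51866141, -0.06959915, -0.15356486,  0.70278733]))
(array([ 0.45971718, -0.23606555,  0.2034154 ]), array([ 0.93294537, -0.12613321, -0.15563957,  1.29097825]))
(array([ 0.46054187, -0.09638978,  0.20891552]), array([-0.28013928,  0.0378928 ,  0.04094451, -0.35822852]))
hub [269.86139218 194.80214847] [269.08333333 194.25      ] [ 0.54200754 -0.04213133  0.135     ]
cup mouth [347.26224785 196.74333889] [348.75       195.58333333] [ 0.54600735 -0.29946457  0.135     ]
stub end [356.53333894 196.9758551 ] [357.91666667 195.91666667] [ 0.54588422 -0.32913787  0.135     ]
25 25
bar [ 0.46061671 -0.13694741  0.04739646  0.01261493] [ 0.05  0.02  0.04 -0.14 -0.11  0.06 -0.11  0.09  0.13 -0.04  0.12  0.08
 -0.06 -0.17  0.09 -0.08 -0.17  0.08 -0.02  0.14  0.08  0.01 -0.16  0.
  0.03  0.08  0.07  0.06  0.16  0.03  0.11 -0.16 -0.15  0.05 -0.08 -0.18
 -0.03 -0.07 -0.1  -0.15  0.02 -0.13 -0.14  0.09  0.06  0.26  0.01  0.17
  0.25 -0.2 ]
butt [0.43474481 0.39002382 0.04739646]
front [0.44932934 0.28368582 0.04739646]
tip [0.48691717 0.0053182  0.04739646]
```

```bash
cat >> h.py <<'E'
def rel(pos,yaw,st=None,pitch=0,roll=0):
    """row from measured pose to TCP pos, tool down, tool-x at yaw from world x; pitch = world rot about bar-perp axis"""
    st=st or bot.get_state();A=R.from_quat(st["tcp_rot"])
    B=R.from_euler("z",yaw)*R.from_euler("x",pitch)*R.from_euler("x",np.pi)
    t=A.inv().apply(np.array(pos)-st["tool_pos"])*100;w=(A.inv()*B).as_rotvec(degrees=True)
    print("rel cm",t.round(2),"deg",w.round(2))
E
python3 - <<'E'
from fit import *
for nm,q in(("butt",(24,150)),("front",(215,130)),("tip",(712,79))): print(nm,atz("top",T1(q),.060))
print("doll top",atz("top",(168,137),.128),"base",atz("top",(171,145),0))
print("ferr tri",tri(S1((76,148)),T1((221,128))))
print("post near",)
W=atz("top",T2((85,390)),.135);C=atz("top",T2((480,396)),.135);H=atz("top",T2((45,388)),.135)
print("wheel",W,"chuck",C,"hub",H,"slope",(C-W)[0]/(C-W)[1])
yaw=.136
for z in(.12,.041): rel([.4413,.337,z],yaw)
E
```

```text
butt [0.43425    0.38734518 0.06      ]
front [0.44872331 0.28181814 0.06      ]
tip [0.48602448 0.0055734  0.06      ]
doll top [0.72045352 0.29327498 0.128     ] base [0.72057109 0.30198352 0.        ]
ferr tri (array([0.44822801, 0.27771407, 0.0660253 ]), array([ 0.39672754, -0.05375734, -0.03895282,  0.42548613]))
post near
wheel [ 0.54162309 -0.06364673  0.135     ] chuck [ 0.54525755 -0.27627988  0.135     ] hub [ 0.54200754 -0.04213133  0.135     ] slope -0.0170926611283821
rel cm [-9.83 28.54  6.6 ] deg [3.00e-02 6.00e-02 6.05e+01]
rel cm [-9.82 28.54 14.5 ] deg [3.00e-02 6.00e-02 6.05e+01]
```

Call:
{"method": "apply_moves", "body": {
  "commands": [
    [-2,5.7,1.3,0,0,10.6,1],
    [-4,11.4,2.6,0,0,21.2,1],
    [-6,17.1,4,0,0,31.8,1],
    [-8,22.8,5,0,0,42.4,1],
    [-9.8,28.5,5.5,0,0,53,1]
  ]
}}

```text
time_s: 0.82
tool_pos: [0.4421, 0.3361, 0.1308]
tcp_rot: [0.992, 0.13, -0.0, 0.0]
wrist_force: [0.4, 0.2, 0.3]
finger_gap: 0.0912
```

```bash
python3 - <<'E'
from h import *
s=bot.get_state();print(s["time_s"],s["tool_pos"]);
for z in(.09,.041): rel([.4414,.335,z],.136,s)
E
```

```text
0.825 [0.44210973 0.33614125 0.13077933]
rel cm [-0.09  0.09  4.08] deg [0.01 0.05 7.15]
rel cm [-0.09  0.09  8.98] deg [0.01 0.05 7.15]
```

Call:
{"method": "apply_moves", "body": {
  "commands": [
    [-0.1,0.1,2,0,0,7.2,1],
    [-0.1,0.1,4,0,0,7.2,1],
    [-0.1,0.1,6,0,0,7.2,1],
    [-0.1,0.1,8,0,0,7.2,1],
    [-0.1,0.1,9,0,0,7.2,1]
  ]
}}

```text
time_s: 1.45
tool_pos: [0.4399, 0.3361, 0.0403]
tcp_rot: [0.998, 0.071, -0.001, 0.0]
wrist_force: [-0.7, -0.2, 0.6]
finger_gap: 0.091
```

```bash
python3 - <<'E'
from h import *
import cv2
s=bot.get_state();print(s["time_s"],s["tool_pos"],s["tcp_rot"],s["wrist_force"])
z=lambda a,k:cv2.resize(a[:,:,::-1],None,fx=k,fy=k,interpolation=cv2.INTER_CUBIC)
a=optics.read_camera("side");b=optics.read_camera("top")
cv2.imwrite("pics/g1.png",np.hstack([z(a[90:190,170:250],5),z(b[170:270,110:190],5)]))
E
```

```text
1.45 [0.43992333 0.33611188 0.04029966] [ 9.97507121e-01  7.05592445e-02 -8.30570459e-04  4.96341696e-04] [-0.72949536 -0.19010208  0.62403366]
```

View pics/g1.png

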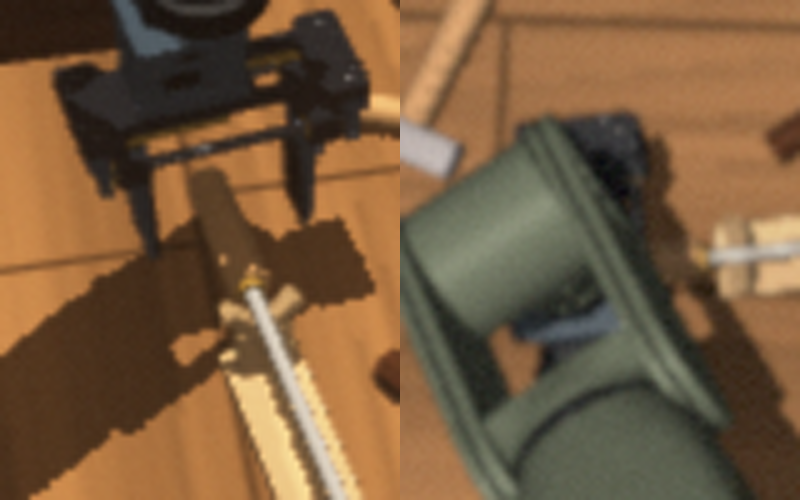

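The open fingers straddle the middle of the handle, with tips at about (155,250) and (305,220). The handle runs between them. I'll close the gripper now.

Call:
{"method": "apply_moves", "body": {
  "commands": [
    [0,0,0,0,0,0,-1],
    [0,0,0,0,0,0,-1],
    [0,0,0,0,0,0,-1],
    [0,0,0,0,0,0,-1],
    [0,0,0,0,0,0,-1]
  ],
  "grip_force": 30
}}

```text
time_s: 2.17
tool_pos: [0.4405, 0.3366, 0.0416]
tcp_rot: [0.998, 0.071, 0.0, -0.0]
wrist_force: [-0.9, -0.7, 0.1]
finger_gap: 0.0442
```

```bash
python3 - <<'E'
from h import *
s=bot.get_state();print(s["time_s"],s["tool_pos"],s["tcp_rot"],s["wrist_force"],s["ft_torque"],s["finger_gap"])
E
```

```text
2.175 [0.44050499 0.33660603 0.0415642 ] [ 9.97502873e-01  7.06258206e-02  7.41764586e-05 -7.42599715e-05] [-0.92198846 -0.69492535  0.14872832] [-0.06733658  0.01873292 -0.01914586] 0.0442433175680972
```

Call:
{"method": "apply_moves", "body": {
  "commands": [
    [0,0,0,0,0,0,-1],
    [0,0,0,0,0,0,-1],
    [0,0,0,0,0,0,-1],
    [0,0,0,0,0,0,-1],
    [0,0,0,0,0,0,-1]
  ]
}}

```text
time_s: 2.8
tool_pos: [0.4407, 0.3368, 0.0417]
tcp_rot: [0.998, 0.071, 0.0, -0.0]
wrist_force: [-0.6, -0.1, 1.2]
finger_gap: 0.0007
```

```bash
python3 - <<'E'
from h import *
s=bot.get_state();print(s["time_s"],s["tool_pos"],s["tcp_rot"],s["wrist_force"],s["ft_torque"],s["finger_gap"])
E
```

```text
2.8 [0.44071026 0.3368257  0.04167459] [ 9.97500049e-01  7.06646863e-02  3.15068414e-04 -2.34750757e-04] [-0.62094132 -0.14116676  1.19130675] [ 0.01548674  0.07128228 -0.02102507] 0.0007138975596148846
```

```bash
python3 - <<'E'
from h import *
import cv2
z=lambda a,k:cv2.resize(a[:,:,::-1],None,fx=k,fy=k,interpolation=cv2.INTER_CUBIC)
a=optics.read_camera("side");b=optics.read_camera("top")
g=np.hstack([z(a[90:210,170:250],5),z(b[170:290,110:190],5)]);cv2.imwrite("pics/g2.png",g)
cv2.imwrite("pics/s2.png",a[:,:,::-1]);cv2.imwrite("pics/t2.png",b[:,:,::-1])
E
```

```text
(no output)
```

View pics/g2.png

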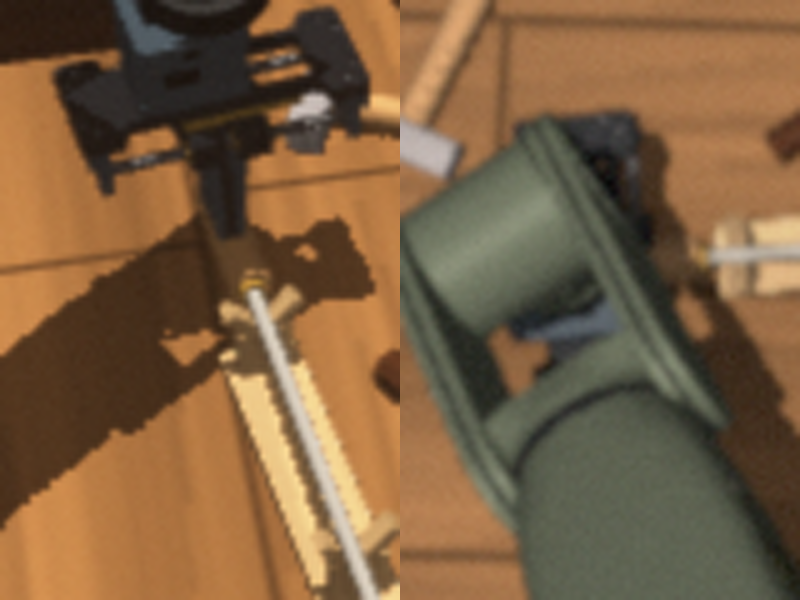

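```bash
python3 - <<'E'
from h import *
s=bot.get_state();A=R.from_quat(s["tcp_rot"]);P=s["tool_pos"]
f=lambda q:(((q-[170,90]+.5)*5-.5)).round(0)
for k in(0,.019,.06): print(k,f(proj("side",P-A.apply([0,0,k]))))
yw=.1414;u=np.array([-np.sin(yw),np.cos(yw),0])
for z in(.02,.03,.04,.05,.06):
    o=np.array([.4414,.335,z]);print(z,[f(proj("side",o+u*t))[0] for t in(.05,0,-.05)], proj("top",o-u*.05)[0],proj("top",o-u*.33)[0])
E
```

```text
0 [[229. 252.]]
0.019 [[227. 230.]]
0.06 [[223. 183.]]
0.02 [array([211., 226.]), array([233., 277.]), array([255., 330.])] [171.04093395 221.91280163] [252.21688897 212.99312012]
0.03 [array([210., 215.]), array([232., 266.]), array([255., 319.])] [170.61629847 221.76183466] [252.27606855 212.78984572]
0.04 [array([209., 204.]), array([231., 255.]), array([254., 308.])] [170.1865682  221.60905639] [252.33595509 212.58414303]
0.05 [array([208., 193.]), array([230., 244.]), array([253., 297.])] [169.75165089 221.45443402] [252.39656131 212.37596828]
0.06 [array([207., 182.]), array([229., 233.]), array([252., 286.])] [169.31145206 221.29793395] [252.45790029 212.16527664]
```

```bash
python3 - <<'E'
from h import *
import cv2
q0=[8.27592955e-01,5.61327989e-01,0,0];P0=np.array([.2124,.5337,.1856])
for nm,q,P,(ox,oy) in(("start",q0,P0,(100,30)),("g1",[.9975,.0706,0,0],np.array([.43992,.33611,.0403]),(170,90))):
    A=R.from_quat(q)
    for x in(-.052,.052):
        for y in(-.016,.016): print(nm,x,y,(((proj("side",P+A.apply([x,y,0]))-[ox,oy]+.5)*5-.5)).round(0))
a=cv2.imread("pics/side0raw.png")[0:100,70:190];b=cv2.imread("pics/s2.png")[90:210,190:230]
a=cv2.imread("pics/side0raw.png")[30:100,100:180]
cv2.imwrite("pics/fing.png",np.hstack([cv2.resize(a,None,fx=5,fy=5,interpolation=cv2.INTER_CUBIC)]))
E
```

```text
start -0.052 -0.016 [[110. 272.]]
start -0.052 0.016 [[159. 278.]]
start 0.052 -0.016 [[166. 172.]]
start 0.052 0.016 [[213. 178.]]
g1 -0.052 -0.016 [[144. 256.]]
g1 -0.052 0.016 [[157. 290.]]
g1 0.052 -0.016 [[297. 219.]]
g1 0.052 0.016 [[313. 252.]]
```

View pics/fing.png

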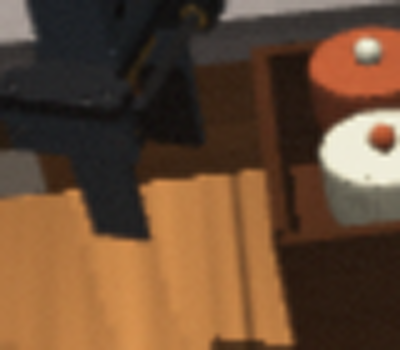

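The picture shows the fingertips ending about 7 raw pixels higher than the reported TCP projects. They closed just above the handle, so the real tips sit roughly 30 mm above the reported TCP. I'll open, go lower in small steps and use the finger gap as the test.

Call:
{"method": "apply_moves", "body": {
  "commands": [
    [0,0,0,0,0,0,1],
    [0,0,0,0,0,0,1],
    [0,0,0,0,0,0,1],
    [0,0,0,0,0,0,1],
    [0,0,0,0,0,0,1]
  ]
}}

```text
time_s: 3.52
tool_pos: [0.4405, 0.3365, 0.0413]
tcp_rot: [0.998, 0.071, -0.0, 0.0]
wrist_force: [-0.0, -0.6, 0.6]
finger_gap: 0.0474
```

Call:
{"method": "apply_moves", "body": {
  "commands": [
    [0,0,0,0,0,0,1],
    [0,0,0,0,0,0,1],
    [0,0,1,0,0,0,1],
    [0,0,2,0,0,0,1],
    [0,0,2.5,0,0,0,1]
  ]
}}

```text
time_s: 4.15
tool_pos: [0.4399, 0.3362, 0.0153]
tcp_rot: [0.998, 0.071, -0.001, 0.0]
wrist_force: [0.8, 0.0, -0.6]
finger_gap: 0.0912
```

```bash
python3 - <<'E'
from h import *
import cv2
s=bot.get_state();print(s["time_s"],s["tool_pos"],s["tcp_rot"],s["wrist_force"],s["ft_torque"],s["finger_gap"])
z=lambda a,k:cv2.resize(a[:,:,::-1],None,fx=k,fy=k,interpolation=cv2.INTER_CUBIC)
a=optics.read_camera("side")
cv2.imwrite("pics/g3.png",z(a[90:190,170:250],5))
A=R.from_quat(s["tcp_rot"])
for x in(-.052,.052):
    print((((proj("side",s["tool_pos"]+A.apply([x,.016,0]))-[170,90]+.5)*5-.5)).round(0))
E
```

```text
4.15 [0.43991321 0.33617252 0.01526757] [ 9.97502935e-01  7.06194644e-02 -7.60256042e-04  4.55692643e-04] [ 0.80519438  0.0409836  -0.57156598] [-0.02740496 -0.00150227  0.02760495] 0.09122068381576146
[[161. 317.]]
[[314. 279.]]
```

View pics/g3.png

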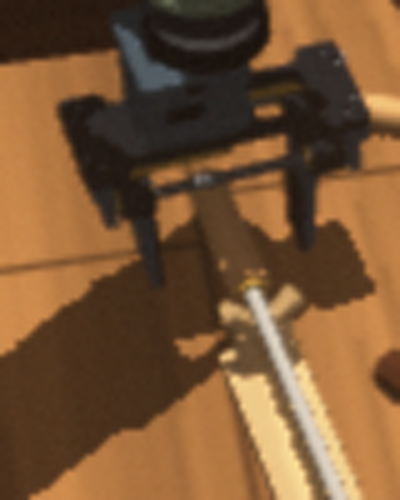

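The tips now sit beside the handle at (153,287) and (307,250). I'll close here.

Call:
{"method": "apply_moves", "body": {
  "commands": [
    [0,0,0,0,0,0,-1],
    [0,0,0,0,0,0,-1],
    [0,0,0,0,0,0,-1],
    [0,0,0,0,0,0,-1],
    [0,0,0,0,0,0,-1]
  ],
  "grip_force": 30
}}

```text
time_s: 4.82
tool_pos: [0.4406, 0.3366, 0.0166]
tcp_rot: [0.998, 0.071, 0.0, -0.0]
wrist_force: [0.4, -0.9, -0.1]
finger_gap: 0.0442
```

Call:
{"method": "apply_moves", "body": {
  "commands": [
    [0,0,0,0,0,0,-1],
    [0,0,0,0,0,0,-1],
    [0,0,0,0,0,0,-1]
  ]
}}

```text
time_s: 5.2
tool_pos: [0.441, 0.3368, 0.0166]
tcp_rot: [0.998, 0.071, 0.0, -0.0]
wrist_force: [1.4, -0.3, -0.1]
finger_gap: 0.0266
```

```bash
python3 - <<'E'
from h import *
s=bot.get_state();print(s["time_s"],s["tool_pos"],s["tcp_rot"],s["wrist_force"],s["ft_torque"],s["finger_gap"])
E
```

```text
5.2 [0.44096596 0.3368012  0.01659756] [ 9.97508492e-01  7.05444555e-02  4.78583761e-04 -2.44205870e-04] [ 1.35148755 -0.34367521 -0.09086673] [-0.09564973 -0.22001175 -0.04212688] 0.026632141110847527
```

Gripped: the gap is 26.6 mm, which matches the handle. I'll lift 75 mm, taking z relative to the bar's 60 mm in the rest, then line up in front of the handwheel.

Call:
{"method": "apply_moves", "body": {
  "commands": [
    [0,0,-1,0,0,0,-1],
    [0,0,-3,0,0,0,-1],
    [0,0,-5,0,0,0,-1],
    [0,0,-7.5,0,0,0,-1],
    [0,0,-7.5,0,0,0,-1]
  ]
}}

```text
time_s: 5.82
tool_pos: [0.4415, 0.3375, 0.0936]
tcp_rot: [0.998, 0.071, 0.002, -0.001]
wrist_force: [0.7, 0.6, -1.2]
finger_gap: 0.0272
```

```bash
python3 - <<'E'
from h import *
s=bot.get_state();print(s["time_s"],s["tool_pos"],s["tcp_rot"],s["wrist_force"],s["ft_torque"],s["finger_gap"])
rel([.5346,.345,.0916],.019,s)
E
```

```text
5.825 [0.44152576 0.33754263 0.09355065] [ 0.99750364  0.07057685  0.00186724 -0.00138228] [ 0.70469058  0.64755755 -1.24464037] [0.11771998 0.05577956 0.01162947] 0.02715001819927978
rel cm [9.32 0.57 0.23] deg [-0.16 -0.22  7.01]
```

Call:
{"method": "apply_moves", "body": {
  "commands": [
    [2.3,0.1,0,0,0,1.8,-1],
    [4.6,0.3,0,0,0,3.5,-1],
    [7,0.4,0,0,0,5.3,-1],
    [9.3,0.6,0.2,0,0,7,-1],
    [9.3,0.6,0.2,0,0,7,-1]
  ]
}}

```text
time_s: 6.45
tool_pos: [0.5338, 0.3433, 0.0878]
tcp_rot: [1.0, 0.009, -0.001, 0.0]
wrist_force: [-0.9, 0.0, -1.4]
finger_gap: 0.0264
```

```bash
python3 - <<'E'
from h import *
import cv2
s=bot.get_state();print(s["time_s"],s["tool_pos"],s["tcp_rot"],s["wrist_force"],s["ft_torque"],s["finger_gap"])
z=lambda a,k:cv2.resize(a[:,:,::-1],None,fx=k,fy=k,interpolation=cv2.INTER_CUBIC)
a=optics.read_camera("side");b=optics.read_camera("top")
cv2.imwrite("pics/s4.png",a[:,:,::-1]);cv2.imwrite("pics/t4.png",b[:,:,::-1])
# top: raw x 165-295,y 172-222 @6 ; side: raw 215-300, 120-215 
T=z(b[175:221,165:297],6)
S=z(a[150:214,210:342],6)[:320]
cv2.imwrite("pics/m4.png",np.vstack([T,S]))
E
```

```text
6.45 [0.53375696 0.34328175 0.08777363] [ 9.99957964e-01  9.10805209e-03 -9.47941704e-04  4.64540581e-04] [-0.92188953  0.02591841 -1.39081369] [ 0.07665614  0.05220786 -0.0154238 ] 0.02639227549120627
```

View pics/m4.png

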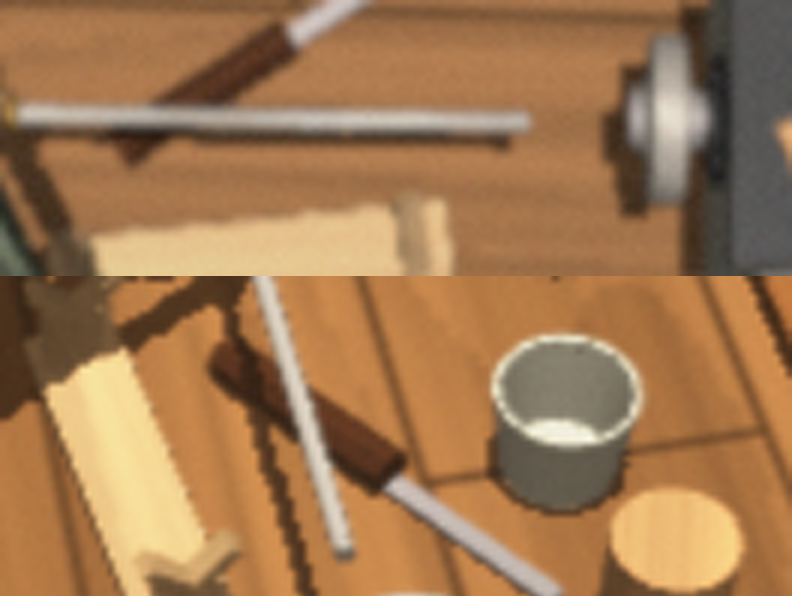

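In the top panel the bar points nearly straight at the handwheel, with its tip at (528,121) and the hub at (632,118). In the side panel the tip is at (345,548). I'll triangulate the tip and compare it with the lathe axis.

```bash
python3 - <<'E'
from h import *
tz=lambda p:np.array([165,175])+(np.array(p)+.5)/6-.5
sz=lambda p:np.array([210,150])+(np.array(p)-[0,276]+.5)/6-.5
for t in((528,121),(526,121)):
  for q in((345,549),(345,545)): print(tri(sz(q),tz(t)))
ts=(20,112)
for z in(.13,.135,.14):print(z,atz("top",tz((528,121)),z),atz("top",tz((20,113)),z),atz("top",tz((668,120)),.135),atz("top",tz((632,118)),.135))
# points on shank in side at (262,276)
import cv2
for y in(.1,.15,.2):
    # z at which side line sample matches: intersect
    pass
ft=tri(sz((262,280)),tz((200,115)));print("rough",ft)
E
```

```text
(array([0.53796575, 0.01103798, 0.13233507]), array([ 0.25343131, -0.03419621, -0.04439862,  0.30370977]))
(array([0.53780075, 0.01107236, 0.13518941]), array([ 0.21723103, -0.02931144, -0.03807554,  0.26032871]))
(array([0.53816768, 0.01207933, 0.13098519]), array([ 0.23000917, -0.03103587, -0.04026521,  0.27549584]))
(array([0.53800202, 0.01211188, 0.13384593]), array([ 0.1937863 , -0.02614806, -0.03394086,  0.23211045]))
0.13 [0.53920707 0.01088289 0.13      ] [0.53469662 0.28392719 0.13      ] [ 0.54164048 -0.06418401  0.135     ] [ 0.54209449 -0.04481702  0.135     ]
0.135 [0.53866778 0.01097174 0.135     ] [0.53417169 0.28314651 0.135     ] [ 0.54164048 -0.06418401  0.135     ] [ 0.54209449 -0.04481702  0.135     ]
0.14 [0.53812849 0.01106058 0.14      ] [0.53364676 0.28236582 0.14      ] [ 0.54164048 -0.06418401  0.135     ] [ 0.54209449 -0.04481702  0.135     ]
rough (array([0.53611904, 0.18782054, 0.1257683 ]), array([ 0.29804486, -0.04024831, -0.04466745,  0.32906039]))
```

Call:
{"method": "apply_moves", "body": {
  "commands": [
    [0.15,0,-0.4,0,0,0,-1],
    [0.15,0.5,-0.4,0,0,0,-1],
    [0.15,2.5,-0.4,0,0,0,-1],
    [0.15,4.5,-0.4,0,0,0,-1],
    [0.15,4.5,-0.4,0,0,0,-1]
  ]
}}

```text
time_s: 7.18
tool_pos: [0.5357, 0.2966, 0.0936]
tcp_rot: [1.0, 0.008, -0.0, 0.0]
wrist_force: [0.8, -0.4, -0.7]
finger_gap: 0.0268
```

```bash
cat > st.py <<'E'
from h import *
s=bot.get_state();np.set_printoptions(precision=4,suppress=True)
P=s["tool_pos"];ax=.5414-.0165*(P[1]+.0636)
print(s["time_s"],"tool",P,"rot",np.degrees((R.from_quat(s["tcp_rot"])*R.from_euler("x",-np.pi)).as_rotvec()),"F",s["wrist_force"],"M",s["ft_torque"],s["finger_gap"],"dx to axis mm",(ax-P[0])*1e3,"dz",(.0916-P[2])*1e3)
E
python3 st.py
```

```text
7.175 tool [0.5357 0.2966 0.0936] rot [-0.0215  0.0261  0.9488] F [ 0.8063 -0.4438 -0.684 ] M [ 0.1166  0.021  -0.0292] 0.02682404133835071 dx to axis mm -0.20335777411917277 dz -2.0303134153989295
```

Call:
{"method": "apply_moves", "body": {
  "commands": [
    [0,0,0.2,0,0,0,-1],
    [0,1.5,0.2,0,0,0,-1],
    [0,3.5,0.2,0,0,0,-1],
    [0,5.5,0.2,0,0,0,-1],
    [0,5.5,0.2,0,0,0,-1]
  ]
}}

```text
time_s: 7.8
tool_pos: [0.5368, 0.2419, 0.0916]
tcp_rot: [1.0, 0.008, -0.0, 0.0]
wrist_force: [0.3, 0.8, -0.5]
finger_gap: 0.0268
```

```bash
python3 st.py;  python3 - <<'E'
from h import *
import cv2
z=lambda a,k:cv2.resize(a[:,:,::-1],None,fx=k,fy=k,interpolation=cv2.INTER_CUBIC)
b=optics.read_camera("top");cv2.imwrite("pics/m5.png",z(b[178:215,190:320],6))
E
```

```text
7.8 tool [0.5368 0.2419 0.0916] rot [-0.0087  0.0189  0.9526] F [ 0.3101  0.7518 -0.4943] M [0.0697 0.0335 0.0183] 0.026828657619250056 dx to axis mm -0.42499596232459247 dz 0.02844499068953288
```

View pics/m5.png

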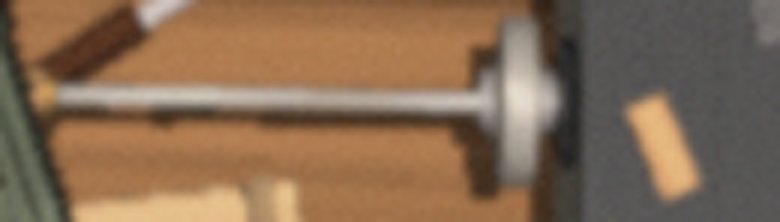

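The shank goes cleanly into the hub: the shank centre at (475,102) matches the wheel centre at (520,101). I'll carry on towards the shoulder.

Call:
{"method": "apply_moves", "body": {
  "commands": [
    [0,1.5,0,0,0,0,-1],
    [0,3.5,0,0,0,0,-1],
    [0,5.5,0,0,0,0,-1],
    [0,7.5,0,0,0,0,-1],
    [0,8.5,0,0,0,0,-1]
  ]
}}

```text
time_s: 8.48
tool_pos: [0.5384, 0.1571, 0.0915]
tcp_rot: [1.0, 0.009, -0.0, -0.0]
wrist_force: [0.0, -0.0, -1.1]
finger_gap: 0.0271
```

```bash
python3 st.py
```

```text
8.475 tool [0.5384 0.1571 0.0915] rot [0.0011 0.0002 1.0114] F [ 0.0481 -0.0201 -1.1365] M [0.1067 0.097  0.0391] 0.02710988255820986 dx to axis mm -0.6881054098212269 dz 0.06132719504985118
```

Call:
{"method": "apply_moves", "body": {
  "commands": [
    [0,1.5,0,0,0,0,-1],
    [0,3,0,0,0,0,-1],
    [0,4.5,0,0,0,0,-1],
    [0,5.5,0,0,0,0,-1],
    [0,5.5,0,0,0,0,-1]
  ]
}}

```text
time_s: 9.1
tool_pos: [0.5395, 0.1032, 0.0915]
tcp_rot: [1.0, 0.009, -0.0, -0.0]
wrist_force: [0.4, 1.1, -1.1]
finger_gap: 0.0269
```

Call:
{"method": "apply_moves", "body": {
  "commands": [
    [0.2,0,0,0,0,0,-1],
    [0.3,0,0,0,0,0,-1],
    [0.4,0,0,0,0,0,-1],
    [0.4,0,0,0,0,0,-1]
  ]
}}

```text
time_s: 9.6
tool_pos: [0.5436, 0.1041, 0.0914]
tcp_rot: [1.0, 0.01, 0.0, -0.0]
wrist_force: [-0.4, -0.2, -1.9]
finger_gap: 0.0268
```

```bash
python3 st.py
```

```text
9.6 tool [0.5436 0.1041 0.0914] rot [ 0.0054 -0.0025  1.116 ] F [-0.419  -0.2153 -1.9084] M [ 0.0384  0.0732 -0.0051] 0.02676085466478965 dx to axis mm -4.946349931569616 dz 0.16728443411122285
```

Call:
{"method": "apply_moves", "body": {
  "commands": [
    [0.1,0,0,0,0,0,-1],
    [0.15,0,0,0,0,0,-1],
    [0.15,0,0,0,0,0,-1]
  ]
}}

```text
time_s: 9.98
tool_pos: [0.545, 0.1039, 0.0915]
tcp_rot: [1.0, 0.01, -0.0, -0.0]
wrist_force: [0.5, -0.1, -1.2]
finger_gap: 0.0265
```

```bash
python3 st.py
```

```text
9.975 tool [0.545  0.1039 0.0915] rot [0.0088 0.0043 1.0894] F [ 0.4781 -0.1279 -1.181 ] M [ 0.0362  0.0536 -0.0855] 0.026525746052821136 dx to axis mm -6.350929204598232 dz 0.14910272941932867
```

Call:
{"method": "apply_moves", "body": {
  "commands": [
    [0.1,0,0,0,0,0,-1],
    [0.1,0,0,0,0,0,-1]
  ]
}}

```text
time_s: 10.22
tool_pos: [0.5457, 0.1039, 0.0913]
tcp_rot: [1.0, 0.009, -0.0, -0.0]
wrist_force: [-1.3, -0.0, -1.0]
finger_gap: 0.0265
```

```bash
python3 st.py
```

```text
10.225 tool [0.5457 0.1039 0.0913] rot [0.0066 0.0491 1.0771] F [-1.3403 -0.0034 -1.0097] M [ 0.0846  0.2448 -0.228 ] 0.026475330371621256 dx to axis mm -7.028471113744161 dz 0.28287493111599227
```

Call:
{"method": "apply_moves", "body": {
  "commands": [
    [-0.5,0,0,0,0,0,-1],
    [-1,0,0,0,0,0,-1],
    [-1.2,0,0,0,0,0,-1],
    [-1.3,0,0,0,0,0,-1],
    [-1.3,0,0,0,0,0,-1]
  ]
}}

```text
time_s: 10.85
tool_pos: [0.5331, 0.1037, 0.0915]
tcp_rot: [1.0, 0.01, 0.0, -0.0]
wrist_force: [0.3, -0.5, -0.3]
finger_gap: 0.0263
```

```bash
python3 st.py
```

```text
10.85 tool [0.5331 0.1037 0.0915] rot [ 0.0061 -0.0174  1.1017] F [ 0.2695 -0.4937 -0.2628] M [0.0925 0.0663 0.0218] 0.026311966628564033 dx to axis mm 5.559189389171881 dz 0.07848820968535397
```

Call:
{"method": "apply_moves", "body": {
  "commands": [
    [-0.1,0,0,0,0,0,-1],
    [-0.15,0,0,0,0,0,-1],
    [-0.15,0,0,0,0,0,-1]
  ]
}}

```text
time_s: 11.22
tool_pos: [0.5317, 0.1037, 0.0915]
tcp_rot: [1.0, 0.01, 0.0, -0.0]
wrist_force: [-0.4, 0.0, -1.5]
finger_gap: 0.0269
```

```bash
python3 st.py
```

```text
11.225 tool [0.5317 0.1037 0.0915] rot [ 0.0065 -0.027   1.1049] F [-0.3504  0.0143 -1.4862] M [ 0.1029 -0.0547  0.0318] 0.0269229644866859 dx to axis mm 6.930576890960882 dz 0.09251080545928658
```

Call:
{"method": "apply_moves", "body": {
  "commands": [
    [-0.1,0,0,0,0,0,-1],
    [-0.1,0,0,0,0,0,-1],
    [-0.1,0,0,0,0,0,-1]
  ]
}}

```text
time_s: 11.6
tool_pos: [0.5309, 0.1037, 0.0916]
tcp_rot: [1.0, 0.01, 0.0, -0.0]
wrist_force: [2.2, 0.3, -1.1]
finger_gap: 0.027
```

```bash
python3 st.py
```

```text
11.6 tool [0.5309 0.1037 0.0916] rot [ 0.0062 -0.0566  1.1178] F [ 2.1533  0.3442 -1.071 ] M [ 0.1317 -0.3086  0.3072] 0.026983698475788038 dx to axis mm 7.695173174274261 dz 0.008686998108908828
```

Both side walls touch at the mouth (moment/force ≈ 0.145 m), so the axis is at tool x ≈ 0.5383, close to the camera's estimate. Next I'll probe vertically.

Call:
{"method": "apply_moves", "body": {
  "commands": [
    [0.4,0,0,0,0,0,-1],
    [0.74,0,-0.2,0,0,0,-1],
    [0.74,0,-0.4,0,0,0,-1],
    [0.74,0,-0.5,0,0,0,-1],
    [0.74,0,-0.5,0,0,0,-1]
  ]
}}

```text
time_s: 12.22
tool_pos: [0.5378, 0.1038, 0.0965]
tcp_rot: [1.0, 0.01, -0.0, -0.0]
wrist_force: [0.5, 0.3, -1.2]
finger_gap: 0.0266
```

```bash
python3 st.py
```

```text
12.225 tool [0.5378 0.1038 0.0965] rot [0.0069 0.0035 1.0898] F [ 0.5288  0.2774 -1.1762] M [ 0.0682  0.0341 -0.0129] 0.026644924012477138 dx to axis mm 0.8401208117939651 dz -4.928205337428021
```

Call:
{"method": "apply_moves", "body": {
  "commands": [
    [0,0,-0.1,0,0,0,-1],
    [0,0,-0.15,0,0,0,-1],
    [0,0,-0.15,0,0,0,-1]
  ]
}}

```text
time_s: 12.6
tool_pos: [0.5379, 0.1038, 0.098]
tcp_rot: [1.0, 0.01, 0.0, -0.0]
wrist_force: [-1.0, 1.0, -1.3]
finger_gap: 0.0268
```

```bash
python3 st.py
```

```text
12.6 tool [0.5379 0.1038 0.098 ] rot [ 0.0071 -0.007   1.0961] F [-1.0344  1.0037 -1.2804] M [0.068  0.0149 0.0155] 0.026841455340198193 dx to axis mm 0.7162374124038973 dz -6.402457130198699
```

Call:
{"method": "apply_moves", "body": {
  "commands": [
    [0,0,-0.1,0,0,0,-1],
    [0,0,-0.15,0,0,0,-1],
    [0,0,-0.15,0,0,0,-1]
  ]
}}

```text
time_s: 12.98
tool_pos: [0.5379, 0.1038, 0.0995]
tcp_rot: [1.0, 0.01, 0.0, -0.0]
wrist_force: [0.5, -0.2, -0.8]
finger_gap: 0.027
```

```bash
python3 st.py
```

```text
12.975 tool [0.5379 0.1038 0.0995] rot [ 0.0054 -0.0063  1.0973] F [ 0.4762 -0.1593 -0.7716] M [ 0.0816  0.0725 -0.0245] 0.027005249387440203 dx to axis mm 0.6927351003283011 dz -7.891585317353039
```

Call:
{"method": "apply_moves", "body": {
  "commands": [
    [0,0,-0.1,0,0,0,-1],
    [0,0,-0.2,0,0,0,-1],
    [0,0,-0.2,0,0,0,-1]
  ]
}}

```text
time_s: 13.35
tool_pos: [0.5379, 0.1038, 0.1014]
tcp_rot: [1.0, 0.01, -0.0, -0.0]
wrist_force: [0.3, -0.7, -2.5]
finger_gap: 0.0269
```

```bash
python3 st.py
```

```text
13.35 tool [0.5379 0.1038 0.1014] rot [0.0103 0.0046 1.0939] F [ 0.3376 -0.6529 -2.4667] M [0.2402 0.0854 0.0976] 0.02688104909840188 dx to axis mm 0.7740564994780375 dz -9.789757364896401
```

Call:
{"method": "apply_moves", "body": {
  "commands": [
    [0,0,0.5,0,0,0,-1],
    [0,0,0.9,0,0,0,-1],
    [0,0,1.1,0,0,0,-1],
    [0,0,1.1,0,0,0,-1]
  ]
}}

```text
time_s: 13.85
tool_pos: [0.5378, 0.1037, 0.0902]
tcp_rot: [1.0, 0.01, -0.0, 0.0]
wrist_force: [0.1, 0.7, -1.3]
finger_gap: 0.0267
```

```bash
python3 st.py
```

```text
13.85 tool [0.5378 0.1037 0.0902] rot [-0.0027  0.0241  1.0984] F [ 0.1003  0.7444 -1.3123] M [0.0603 0.0308 0.0218] 0.02669267799698296 dx to axis mm 0.8527473281065845 dz 1.383727216399719
```

Call:
{"method": "apply_moves", "body": {
  "commands": [
    [0,0,0.1,0,0,0,-1],
    [0,0,0.2,0,0,0,-1],
    [0,0,0.2,0,0,0,-1]
  ]
}}

```text
time_s: 14.22
tool_pos: [0.5379, 0.1038, 0.0884]
tcp_rot: [1.0, 0.01, -0.0, -0.0]
wrist_force: [-0.1, 1.1, -0.8]
finger_gap: 0.0269
```

```bash
python3 st.py
```

```text
14.225 tool [0.5379 0.1038 0.0884] rot [0.004  0.0024 1.0967] F [-0.0979  1.0682 -0.7785] M [ 0.0746  0.0587 -0.0293] 0.026868830594719947 dx to axis mm 0.7667111192497522 dz 3.193112254174499
```

Call:
{"method": "apply_moves", "body": {
  "commands": [
    [0,0,0.1,0,0,0,-1],
    [0,0,0.15,0,0,0,-1],
    [0,0,0.15,0,0,0,-1]
  ]
}}

```text
time_s: 14.6
tool_pos: [0.5379, 0.1038, 0.0869]
tcp_rot: [1.0, 0.01, 0.0, -0.0]
wrist_force: [-0.3, -0.0, -0.7]
finger_gap: 0.0268
```

```bash
python3 st.py
```

```text
14.6 tool [0.5379 0.1038 0.0869] rot [ 0.0044 -0.0004  1.0992] F [-0.3028 -0.0123 -0.6521] M [ 0.0836  0.0109 -0.0152] 0.026764819091823135 dx to axis mm 0.7355093876818541 dz 4.681184167244765
```

Call:
{"method": "apply_moves", "body": {
  "commands": [
    [0,0,0.1,0,0,0,-1],
    [0,0,0.1,0,0,0,-1],
    [0,0,0.1,0,0,0,-1]
  ]
}}

```text
time_s: 14.98
tool_pos: [0.5379, 0.1038, 0.086]
tcp_rot: [1.0, 0.01, 0.0, -0.0]
wrist_force: [-0.0, 0.4, -1.0]
finger_gap: 0.0266
```

```bash
python3 st.py
```

```text
14.975 tool [0.5379 0.1038 0.086 ] rot [ 0.0036 -0.0032  1.1003] F [-0.0069  0.4294 -0.9578] M [ 0.0263  0.0101 -0.0442] 0.026624621635338297 dx to axis mm 0.7007679083743668 dz 5.646358569262127
```

Call:
{"method": "apply_moves", "body": {
  "commands": [
    [0,0,0.1,0,0,0,-1],
    [0,0,0.1,0,0,0,-1],
    [0,0,0.1,0,0,0,-1]
  ]
}}

```text
time_s: 15.35
tool_pos: [0.538, 0.1038, 0.085]
tcp_rot: [1.0, 0.01, 0.0, -0.0]
wrist_force: [0.5, 0.5, -0.9]
finger_gap: 0.0267
```

```bash
python3 st.py
```

```text
15.35 tool [0.538  0.1038 0.085 ] rot [ 0.0047 -0.0088  1.0959] F [ 0.4864  0.481  -0.8824] M [-0.0473  0.0638  0.0458] 0.026737071058067715 dx to axis mm 0.6721502384862132 dz 6.5817309389875485
```

The bar's tip touches the bottom first, at tool z ≈ 0.0865, and the mouth touches at the top, at 0.1008. That means about 1.3 mm of sag, and the tip is centred at tool z ≈ 0.093. I'll go to the ring's start point at +x 4.8 mm and approach the shoulder.

Call:
{"method": "apply_moves", "body": {
  "commands": [
    [0,0,-0.4,0,0,0,-1],
    [0.3,0,-0.8,0,0,0,-1],
    [0.51,0,-0.82,0,0,0,-1],
    [0.51,0.7,-0.82,0,0,0,-1],
    [0.51,1.4,-0.82,0,0,0,-1]
  ]
}}

```text
time_s: 15.98
tool_pos: [0.5431, 0.0893, 0.0929]
tcp_rot: [1.0, 0.01, -0.0, 0.0]
wrist_force: [0.0, -0.6, -0.9]
finger_gap: 0.0266
```

Call:
{"method": "apply_moves", "body": {
  "commands": [
    [0,0.1,0,0,0,0,-1],
    [0,0.2,0,0,0,0,-1],
    [0,0.3,0,0,0,0,-1],
    [0,0.3,0,0,0,0,-1]
  ]
}}

```text
time_s: 16.48
tool_pos: [0.5433, 0.0869, 0.0932]
tcp_rot: [1.0, 0.01, 0.0, -0.0]
wrist_force: [-0.4, -0.6, -1.0]
finger_gap: 0.0267
```

```bash
python3 st.py
```

```text
16.475 tool [0.5433 0.0869 0.0932] rot [ 0.006  -0.0009  1.1004] F [-0.4219 -0.6003 -1.0116] M [ 0.0867  0.0955 -0.0547] 0.026699649298616117 dx to axis mm -4.402456295260149 dz -1.5551282496549383
```

Call:
{"method": "apply_moves", "body": {
  "commands": [
    [0,0.1,0,0,0,0,-1],
    [0,0.2,0,0,0,0,-1],
    [0,0.2,0,0,0,0,-1]
  ]
}}

```text
time_s: 16.85
tool_pos: [0.5434, 0.0848, 0.0931]
tcp_rot: [1.0, 0.01, 0.0, -0.0]
wrist_force: [0.7, 0.3, -0.6]
finger_gap: 0.027
```

Call:
{"method": "apply_moves", "body": {
  "commands": [
    [0,0.1,0,0,0,0,-1],
    [0,0.1,0,0,0,0,-1]
  ]
}}

```text
time_s: 17.1
tool_pos: [0.5434, 0.084, 0.0932]
tcp_rot: [1.0, 0.01, 0.0, -0.0]
wrist_force: [0.5, 1.2, -0.8]
finger_gap: 0.0263
```

Call:
{"method": "apply_moves", "body": {
  "commands": [
    [0,0.1,0,0,0,0,-1],
    [0,0.1,0,0,0,0,-1]
  ]
}}

```text
time_s: 17.35
tool_pos: [0.5434, 0.0827, 0.0931]
tcp_rot: [1.0, 0.01, -0.0, 0.0]
wrist_force: [-0.0, -0.6, -1.4]
finger_gap: 0.0268
```

```bash
python3 st.py
```

```text
17.35 tool [0.5434 0.0827 0.0931] rot [-0.0187  0.0079  1.1047] F [-0.0259 -0.5679 -1.3758] M [ 0.1711  0.094  -0.029 ] 0.02679185244011289 dx to axis mm -4.367251336809819 dz -1.516518979571682
```

Call:
{"method": "apply_moves", "body": {
  "commands": [
    [0,0.1,0,0,0,0,-1],
    [0,0.1,0,0,0,0,-1]
  ]
}}

```text
time_s: 17.6
tool_pos: [0.5434, 0.0817, 0.0931]
tcp_rot: [1.0, 0.01, -0.0, 0.0]
wrist_force: [0.1, -0.3, -0.6]
finger_gap: 0.0264
```

Call:
{"method": "apply_moves", "body": {
  "commands": [
    [0,0.1,0,0,0,0,-1],
    [0,0.1,0,0,0,0,-1]
  ]
}}

```text
time_s: 17.85
tool_pos: [0.5434, 0.0808, 0.0932]
tcp_rot: [1.0, 0.01, 0.0, 0.0]
wrist_force: [0.5, -0.5, -0.8]
finger_gap: 0.0269
```

```bash
python3 st.py
```

```text
17.85 tool [0.5434 0.0808 0.0932] rot [-0.0025 -0.0008  1.0947] F [ 0.5103 -0.4511 -0.7723] M [ 0.1004 -0.0256 -0.0404] 0.02694162845435444 dx to axis mm -4.4240921117142396 dz -1.5533981932416148
```

Call:
{"method": "apply_moves", "body": {
  "commands": [
    [0,0.1,0,0,0,0,-1],
    [0,0.1,0,0,0,0,-1]
  ]
}}

```text
time_s: 18.1
tool_pos: [0.5435, 0.0798, 0.0932]
tcp_rot: [1.0, 0.01, 0.0, -0.0]
wrist_force: [-0.4, 0.4, -1.5]
finger_gap: 0.0265
```

Call:
{"method": "apply_moves", "body": {
  "commands": [
    [0,0.1,0,0,0,0,-1],
    [0,0.1,0,0,0,0,-1]
  ]
}}

```text
time_s: 18.35
tool_pos: [0.5435, 0.0788, 0.0931]
tcp_rot: [1.0, 0.01, 0.0, -0.0]
wrist_force: [-0.7, 0.2, -1.3]
finger_gap: 0.0268
```

```bash
python3 st.py
```

```text
18.35 tool [0.5435 0.0788 0.0931] rot [ 0.0026 -0.0031  1.0931] F [-0.6578  0.1746 -1.2531] M [ 0.0851  0.0373 -0.073 ] 0.026835323131342424 dx to axis mm -4.448245176968513 dz -1.5411930568157983
```

Call:
{"method": "apply_moves", "body": {
  "commands": [
    [0,0.1,0,0,0,0,-1],
    [0,0.1,0,0,0,0,-1]
  ]
}}

```text
time_s: 18.6
tool_pos: [0.5435, 0.0778, 0.0932]
tcp_rot: [1.0, 0.01, 0.0, -0.0]
wrist_force: [-0.1, -0.5, -1.1]
finger_gap: 0.027
```

Call:
{"method": "apply_moves", "body": {
  "commands": [
    [0,0.1,0,0,0,0,-1],
    [0,0.1,0,0,0,0,-1]
  ]
}}

```text
time_s: 18.85
tool_pos: [0.5435, 0.0768, 0.0931]
tcp_rot: [1.0, 0.01, 0.0, -0.0]
wrist_force: [-0.6, 0.2, -0.4]
finger_gap: 0.0268
```

```bash
python3 st.py
```

```text
18.85 tool [0.5435 0.0768 0.0931] rot [ 0.0016 -0.      1.091 ] F [-0.6172  0.2166 -0.4445] M [ 0.1495  0.0676 -0.0112] 0.026750674670227143 dx to axis mm -4.439604508361117 dz -1.5354755860336051
```

Call:
{"method": "apply_moves", "body": {
  "commands": [
    [-0.15,0,0,0,0,0,-1],
    [-0.3,0,0,0,0,0,-1],
    [-0.3,0,0,0,0,0,-1]
  ]
}}

```text
time_s: 19.23
tool_pos: [0.5404, 0.0769, 0.0932]
tcp_rot: [1.0, 0.01, 0.0, -0.0]
wrist_force: [0.1, 0.7, -1.1]
finger_gap: 0.0266
```

```bash
python3 st.py
```

```text
19.225 tool [0.5404 0.0769 0.0932] rot [ 0.0042 -0.0023  1.1037] F [ 0.1487  0.701  -1.074 ] M [0.0615 0.014  0.0212] 0.026633679541247363 dx to axis mm -1.317942468226363 dz -1.574443521594457
```

Call:
{"method": "apply_moves", "body": {
  "commands": [
    [-0.15,0,0,0,0,0,-1],
    [-0.3,0,0,0,0,0,-1],
    [-0.3,0,0,0,0,0,-1]
  ]
}}

```text
time_s: 19.6
tool_pos: [0.5378, 0.0768, 0.0933]
tcp_rot: [1.0, 0.01, 0.0, -0.0]
wrist_force: [0.4, -0.2, -1.3]
finger_gap: 0.0266
```

```bash
python3 st.py
```

```text
19.6 tool [0.5378 0.0768 0.0933] rot [ 0.0012 -0.0467  1.1343] F [ 0.4215 -0.1812 -1.3088] M [ 0.1772 -0.1672  0.3016] 0.026563716217429485 dx to axis mm 1.3136265048194762 dz -1.6919476738799095
```

Mz rose to 0.30 N·m with the handle on the bore axis, so the tip is held sideways and is already in the narrow hole. I'll recentre in the hole and move on until the stub is felt.

Call:
{"method": "apply_moves", "body": {
  "commands": [
    [0.2,0,0,0,0,0,-1],
    [0.35,0,0,0,0,0,-1],
    [0.35,0.1,0,0,0,0,-1],
    [0.35,0.2,0,0,0,0,-1],
    [0.35,0.2,0,0,0,0,-1]
  ]
}}

```text
time_s: 20.23
tool_pos: [0.5409, 0.0747, 0.0931]
tcp_rot: [1.0, 0.009, -0.0, -0.0]
wrist_force: [-0.5, 0.1, -0.2]
finger_gap: 0.0271
```

```bash
python3 st.py
```

```text
20.225 tool [0.5409 0.0747 0.0931] rot [0.0021 0.0151 1.0796] F [-0.5182  0.0729 -0.243 ] M [0.0889 0.0776 0.0135] 0.027079725050221045 dx to axis mm -1.807874464889725 dz -1.488082150722256
```

Call:
{"method": "apply_moves", "body": {
  "commands": [
    [0,0.1,0,0,0,0,-1],
    [0,0.2,0,0,0,0,-1],
    [0,0.2,0,0,0,0,-1]
  ]
}}

```text
time_s: 20.6
tool_pos: [0.5411, 0.0728, 0.0932]
tcp_rot: [1.0, 0.01, 0.0, -0.0]
wrist_force: [1.1, -0.2, -1.2]
finger_gap: 0.0271
```

```bash
python3 st.py
```

```text
20.6 tool [0.5411 0.0728 0.0932] rot [ 0.0031 -0.0022  1.0915] F [ 1.0829 -0.1913 -1.1849] M [ 0.108   0.0353 -0.0015] 0.027074602359642867 dx to axis mm -1.9529431568895417 dz -1.5510842326011272
```

Call:
{"method": "apply_moves", "body": {
  "commands": [
    [0,0.1,0,0,0,0,-1],
    [0,0.2,0,0,0,0,-1],
    [0,0.3,0,0,0,0,-1],
    [0,0.3,0,0,0,0,-1]
  ]
}}

```text
time_s: 21.1
tool_pos: [0.5412, 0.0697, 0.0931]
tcp_rot: [1.0, 0.009, 0.0, -0.0]
wrist_force: [-0.4, -0.3, -0.3]
finger_gap: 0.0267
```

Call:
{"method": "apply_moves", "body": {
  "commands": [
    [0,0.1,0,0,0,0,-1],
    [0,0.2,0,0,0,0,-1],
    [0,0.2,0,0,0,0,-1]
  ]
}}

```text
time_s: 21.48
tool_pos: [0.5412, 0.0678, 0.0932]
tcp_rot: [1.0, 0.01, 0.0, -0.0]
wrist_force: [-0.0, -0.7, -0.5]
finger_gap: 0.0267
```

```bash
python3 st.py
```

```text
21.475 tool [0.5412 0.0678 0.0932] rot [ 0.004  -0.0008  1.091 ] F [-0.0267 -0.6723 -0.5413] M [ 0.0958 -0.001   0.0303] 0.026723902376768343 dx to axis mm -1.954559752962881 dz -1.5615106390037408
```

Call:
{"method": "apply_moves", "body": {
  "commands": [
    [0,0.1,0,0,0,0,-1],
    [0,0.1,0,0,0,0,-1]
  ]
}}

```text
time_s: 21.72
tool_pos: [0.5412, 0.0668, 0.0931]
tcp_rot: [1.0, 0.01, 0.0, -0.0]
wrist_force: [-0.1, 0.6, -1.3]
finger_gap: 0.0268
```

Call:
{"method": "apply_moves", "body": {
  "commands": [
    [0,0.1,0,0,0,0,-1],
    [0,0.1,0,0,0,0,-1]
  ]
}}

```text
time_s: 21.98
tool_pos: [0.5412, 0.0658, 0.0931]
tcp_rot: [1.0, 0.01, 0.0, -0.0]
wrist_force: [1.2, -0.1, -0.8]
finger_gap: 0.0268
```

Call:
{"method": "apply_moves", "body": {
  "commands": [
    [0,0.1,0,0,0,0,-1],
    [0,0.1,0,0,0,0,-1]
  ]
}}

```text
time_s: 22.22
tool_pos: [0.5412, 0.0648, 0.0931]
tcp_rot: [1.0, 0.01, -0.0, -0.0]
wrist_force: [0.1, 0.3, -1.1]
finger_gap: 0.0265
```

```bash
python3 st.py
```

```text
22.225 tool [0.5412 0.0648 0.0931] rot [0.0031 0.001  1.0915] F [ 0.0566  0.3039 -1.0737] M [ 0.0975  0.0461 -0.0543] 0.026480717058932176 dx to axis mm -1.9660731339986581 dz -1.519499772022495
```

Call:
{"method": "apply_moves", "body": {
  "commands": [
    [0,0.1,0,0,0,0,-1],
    [0,0.1,0,0,0,0,-1]
  ]
}}

```text
time_s: 22.48
tool_pos: [0.5413, 0.0638, 0.0932]
tcp_rot: [1.0, 0.01, 0.0, -0.0]
wrist_force: [0.8, 0.4, -1.0]
finger_gap: 0.0267
```

Call:
{"method": "apply_moves", "body": {
  "commands": [
    [0,0.1,0,0,0,0,-1],
    [0,0.1,0,0,0,0,-1]
  ]
}}

```text
time_s: 22.72
tool_pos: [0.5413, 0.0628, 0.0932]
tcp_rot: [1.0, 0.01, 0.0, -0.0]
wrist_force: [0.1, -0.6, -1.1]
finger_gap: 0.0262
```

Call:
{"method": "apply_moves", "body": {
  "commands": [
    [0,0.1,0,0,0,0,-1],
    [0,0.1,0,0,0,0,-1]
  ]
}}

```text
time_s: 22.98
tool_pos: [0.5414, 0.0623, 0.0932]
tcp_rot: [1.0, 0.009, 0.0, -0.0]
wrist_force: [0.6, 2.3, -0.7]
finger_gap: 0.027
```

```bash
python3 st.py
```

```text
22.975 tool [0.5414 0.0623 0.0932] rot [ 0.0542 -0.0111  1.0806] F [ 0.6108  2.3475 -0.748 ] M [0.4823 0.0698 0.0008] 0.026957028872541165 dx to axis mm -2.0528058646992475 dz -1.5964990012586195
```

Contact at tool y ≈ 0.0626 with Fy at 2.3 N and rising, which is where the stub is expected. I'll push in small steps.

Call:
{"method": "apply_moves", "body": {
  "commands": [
    [0,0.05,0,0,0,0,-1],
    [0,0.1,0,0,0,0,-1],
    [0,0.1,0,0,0,0,-1]
  ]
}}

```text
time_s: 23.35
tool_pos: [0.5414, 0.0622, 0.0932]
tcp_rot: [1.0, 0.009, 0.0, -0.001]
wrist_force: [0.5, 5.5, -0.8]
finger_gap: 0.0266
```

```bash
python3 st.py
```

```text
23.35 tool [0.5414 0.0622 0.0932] rot [ 0.149  -0.0188  1.0605] F [ 0.4784  5.5369 -0.8083] M [1.1498 0.1158 0.0175] 0.026649139230631422 dx to axis mm -2.088135812839176 dz -1.6345239171261379
```

Call:
{"method": "apply_moves", "body": {
  "commands": [
    [0,0.05,0,0,0,0,-1],
    [0,0.1,0,0,0,0,-1],
    [0,0.1,0,0,0,0,-1]
  ]
}}

```text
time_s: 23.72
tool_pos: [0.5415, 0.0622, 0.0933]
tcp_rot: [1.0, 0.009, 0.0, -0.002]
wrist_force: [-0.0, 9.1, -1.3]
finger_gap: 0.0264
```

```bash
python3 st.py
```

```text
23.725 tool [0.5415 0.0622 0.0933] rot [ 0.2502 -0.0343  1.0363] F [-0.0061  9.141  -1.2582] M [1.5878 0.0689 0.0405] 0.02637247460347159 dx to axis mm -2.2109117219140106 dz -1.7208674261677133
```

Call:
{"method": "apply_moves", "body": {
  "commands": [
    [0,0.05,0,0,0,0,-1],
    [0,0.1,0,0,0,0,-1],
    [0,0.1,0,0,0,0,-1]
  ]
}}

```text
time_s: 24.1
tool_pos: [0.5416, 0.0622, 0.0934]
tcp_rot: [1.0, 0.009, 0.0, -0.003]
wrist_force: [-0.2, 12.5, -0.7]
finger_gap: 0.0266
```

```bash
python3 st.py
```

```text
24.1 tool [0.5416 0.0622 0.0934] rot [ 0.3511 -0.045   1.0159] F [-0.2011 12.5277 -0.7215] M [2.1011 0.038  0.0615] 0.02663952244880841 dx to axis mm -2.276161952400324 dz -1.7933869413799957
```

Call:
{"method": "apply_moves", "body": {
  "commands": [
    [0,0.04,0,0,0,0,-1],
    [0,0.08,0,0,0,0,-1],
    [0,0.08,0,0,0,0,-1]
  ]
}}

```text
time_s: 24.48
tool_pos: [0.5417, 0.0618, 0.0934]
tcp_rot: [1.0, 0.009, 0.0, -0.003]
wrist_force: [-0.0, 13.2, -0.8]
finger_gap: 0.0267
```

```bash
python3 st.py
```

```text
24.475 tool [0.5417 0.0618 0.0934] rot [ 0.3933 -0.0504  1.0043] F [-0.0443 13.2331 -0.7616] M [2.2953 0.0485 0.0321] 0.026745726909928238 dx to axis mm -2.325069387746237 dz -1.8141179896774413
```

The stub started moving at about 13 N. I'll keep pushing at a slow, steady rate.

Call:
{"method": "apply_moves", "body": {
  "commands": [
    [0,0.05,0,0,0,0,-1],
    [0,0.1,0,0,0,0,-1],
    [0,0.15,0,0,0,0,-1],
    [0,0.2,0,0,0,0,-1],
    [0,0.25,0,0,0,0,-1]
  ]
}}

```text
time_s: 25.1
tool_pos: [0.5417, 0.0594, 0.0934]
tcp_rot: [1.0, 0.009, 0.0, -0.003]
wrist_force: [-0.3, 13.7, 0.2]
finger_gap: 0.0266
```

Call:
{"method": "apply_moves", "body": {
  "commands": [
    [0,0.08,0,0,0,0,-1],
    [0,0.16,0,0,0,0,-1],
    [0,0.24,0,0,0,0,-1],
    [0,0.32,0,0,0,0,-1],
    [0,0.4,0,0,0,0,-1]
  ]
}}

```text
time_s: 25.72
tool_pos: [0.5417, 0.0554, 0.0934]
tcp_rot: [1.0, 0.009, 0.0, -0.003]
wrist_force: [-0.6, 13.1, -0.3]
finger_gap: 0.0268
```

```bash
python3 st.py
```

```text
25.725 tool [0.5417 0.0554 0.0934] rot [ 0.3938 -0.0402  1.0078] F [-0.5522 13.0568 -0.2912] M [2.3771 0.0286 0.0324] 0.026783445266461384 dx to axis mm -2.2753376232762523 dz -1.7684584979577171
```

Call:
{"method": "apply_moves", "body": {
  "commands": [
    [0,0.1,0,0,0,0,-1],
    [0,0.2,0,0,0,0,-1],
    [0,0.3,0,0,0,0,-1],
    [0,0.4,0,0,0,0,-1],
    [0,0.5,0,0,0,0,-1]
  ]
}}

```text
time_s: 26.35
tool_pos: [0.5418, 0.0501, 0.0934]
tcp_rot: [1.0, 0.009, 0.0, -0.003]
wrist_force: [-0.1, 12.6, -1.0]
finger_gap: 0.0267
```

Call:
{"method": "apply_moves", "body": {
  "commands": [
    [0,0.1,0,0,0,0,-1],
    [0,0.2,0,0,0,0,-1],
    [0,0.3,0,0,0,0,-1],
    [0,0.4,0,0,0,0,-1],
    [0,0.5,0,0,0,0,-1]
  ]
}}

```text
time_s: 26.98
tool_pos: [0.5419, 0.0448, 0.0933]
tcp_rot: [1.0, 0.009, 0.0, -0.003]
wrist_force: [0.4, 12.1, -0.7]
finger_gap: 0.0267
```

```bash
python3 st.py
```

```text
26.975 tool [0.5419 0.0448 0.0933] rot [ 0.3349 -0.0338  1.0226] F [ 0.3779 12.1313 -0.6574] M [2.0212 0.1032 0.0303] 0.026684136626724468 dx to axis mm -2.2463855070006256 dz -1.7382213187426139
```

Call:
{"method": "apply_moves", "body": {
  "commands": [
    [0,0.1,0,0,0,0,-1],
    [0,0.2,0,0,0,0,-1],
    [0,0.3,0,0,0,0,-1],
    [0,0.4,0,0,0,0,-1],
    [0,0.5,0,0,0,0,-1]
  ]
}}

```text
time_s: 27.6
tool_pos: [0.5417, 0.0359, 0.0931]
tcp_rot: [1.0, 0.01, -0.0, 0.0]
wrist_force: [-0.1, -0.3, -1.6]
finger_gap: 0.0269
```

```bash
python3 st.py
```

```text
27.6 tool [0.5417 0.0359 0.0931] rot [-0.0365  0.0079  1.0923] F [-0.0798 -0.2942 -1.644 ] M [0.1084 0.0043 0.0948] 0.02686284755493415 dx to axis mm -1.981636254283159 dz -1.479947794918182
```

Call:
{"method": "apply_moves", "body": {
  "commands": [
    [0,0.1,0,0,0,0,-1],
    [0,0.2,0,0,0,0,-1],
    [0,0.3,0,0,0,0,-1],
    [0,0.3,0,0,0,0,-1]
  ]
}}

```text
time_s: 28.1
tool_pos: [0.5418, 0.0334, 0.0931]
tcp_rot: [1.0, 0.01, -0.0, 0.0]
wrist_force: [0.1, -0.3, -0.4]
finger_gap: 0.0266
```

```bash
python3 st.py
```

```text
28.1 tool [0.5418 0.0334 0.0931] rot [-0.0035  0.0012  1.0917] F [ 0.1311 -0.282  -0.3712] M [0.1047 0.0549 0.0245] 0.026597432603901124 dx to axis mm -2.0435722923213273 dz -1.5402716942241463
```

Force dropped to zero, so the stub should have fallen. I'll check the tray with the side camera (picture 11).

```bash
python3 - <<'E'
from h import *
import cv2
z=lambda a,k:cv2.resize(a[:,:,::-1],None,fx=k,fy=k,interpolation=cv2.INTER_CUBIC)
a=optics.read_camera("side");b=optics.read_camera("top")
cv2.imwrite("pics/m6.png",np.hstack([z(a[265:384,255:355],4),z(b[150:269,320:415],4)]))
E
```

```text
(no output)
```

View pics/m6.png

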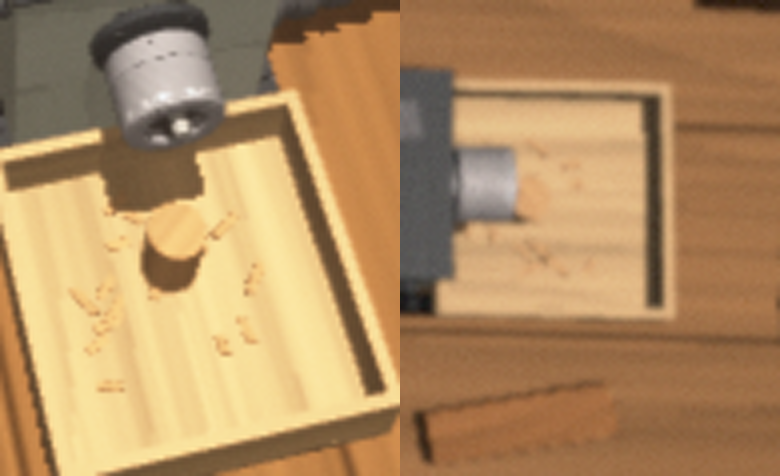

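The stub stands in the tray at (175,245) in the left panel, and the cup is empty with only the bar tip showing. Now I'll draw the bar out.

Call:
{"method": "apply_moves", "body": {
  "commands": [
    [0,-0.5,0,0,0,0,-1],
    [0,-1.5,0,0,0,0,-1],
    [0,-3,0,0,0,0,-1],
    [0,-4.5,0,0,0,0,-1],
    [0,-5.5,0,0,0,0,-1]
  ]
}}

```text
time_s: 28.82
tool_pos: [0.5407, 0.09, 0.0932]
tcp_rot: [1.0, 0.01, 0.0, -0.0]
wrist_force: [-0.1, -0.8, -1.2]
finger_gap: 0.0267
```

```bash
python3 st.py
```

```text
28.825 tool [0.5407 0.09   0.0932] rot [ 0.0108 -0.0057  1.1621] F [-0.1232 -0.8305 -1.176 ] M [ 0.0631  0.0738 -0.0007] 0.026685174138251368 dx to axis mm -1.8609981123094421 dz -1.5704273807823772
```

Call:
{"method": "apply_moves", "body": {
  "commands": [
    [-0.2,-2,0,0,0,0,-1],
    [-0.3,-4,0,0,0,0,-1],
    [-0.3,-6,0,0,0,0,-1],
    [-0.3,-8,0,0,0,0,-1],
    [-0.3,-10,0,0,0,0,-1]
  ]
}}

```text
time_s: 29.45
tool_pos: [0.5359, 0.1899, 0.0931]
tcp_rot: [1.0, 0.01, 0.0, -0.0]
wrist_force: [-0.0, -0.7, -1.9]
finger_gap: 0.0267
```

```bash
python3 st.py
```

```text
29.45 tool [0.5359 0.1899 0.0931] rot [ 0.0054 -0.0095  1.1095] F [-0.0332 -0.7131 -1.9018] M [ 0.0882  0.0505 -0.0233] 0.026726215253720913 dx to axis mm 1.3110623514032138 dz -1.5450047463166223
```

Call:
{"method": "apply_moves", "body": {
  "commands": [
    [0,-2.5,0,0,0,0,-1],
    [0.1,-5,0,0,0,0,-1],
    [0.1,-8,0,0,0,0,-1],
    [0.1,-12,0,0,0,0,-1],
    [0.1,-15.5,0,0,0,0,-1]
  ]
}}

```text
time_s: 30.08
tool_pos: [0.5338, 0.3456, 0.0931]
tcp_rot: [1.0, 0.01, 0.0, -0.0]
wrist_force: [0.5, -0.1, -0.4]
finger_gap: 0.0268
```

```bash
python3 st.py; python3 - <<'E'
from h import *
rel([.4410,.3368,.0936],.1412)
E
```

```text
30.075 tool [0.5338 0.3456 0.0931] rot [ 0.0143 -0.0166  1.104 ] F [ 0.4727 -0.1081 -0.374 ] M [ 0.1381  0.0073 -0.0224] 0.026810228783843246 dx to axis mm 0.8944569702371563 dz -1.4861753733778489
rel cm [-9.29  0.7  -0.05] deg [-0.01 -0.02 -6.99]
```

Call:
{"method": "apply_moves", "body": {
  "commands": [
    [-2.5,0.2,0,0,0,-1.8,-1],
    [-5,0.4,0,0,0,-3.5,-1],
    [-7.5,0.6,0,0,0,-5.3,-1],
    [-9.3,0.7,0,0,0,-7,-1],
    [-9.3,0.7,0,0,0,-7,-1]
  ]
}}

```text
time_s: 30.7
tool_pos: [0.4403, 0.335, 0.0933]
tcp_rot: [0.997, 0.071, 0.0, -0.0]
wrist_force: [0.6, 0.7, -0.9]
finger_gap: 0.0268
```

Call:
{"method": "apply_moves", "body": {
  "commands": [
    [0,0,1,0,0,0,-1],
    [0,0,2.5,0,0,0,-1],
    [0,0,4,0,0,0,-1],
    [0,0,5,0,0,0,-1],
    [0,0,5,0,0,0,-1]
  ]
}}

```text
time_s: 31.32
tool_pos: [0.4406, 0.3342, 0.0419]
tcp_rot: [0.998, 0.07, -0.001, 0.001]
wrist_force: [-1.0, -0.4, -1.9]
finger_gap: 0.0268
```

```bash
python3 st.py; python3 - <<'E'
from h import *
rel([.4410,.3368,.0166],.1412)
E
```

```text
31.325 tool [0.4406 0.3342 0.0419] rot [-0.0701  0.1192  8.0826] F [-1.0162 -0.3812 -1.9001] M [0.1202 0.0319 0.0237] 0.02679562388868892 dx to axis mm 94.27897595960822 dz 49.72095404150085
rel cm [ 0.09 -0.26  2.53] deg [ 0.06  0.12 -0.01]
```

Call:
{"method": "apply_moves", "body": {
  "commands": [
    [0.05,-0.25,0.8,0,0,0,-1],
    [0.05,-0.25,1.4,0,0,0,-1],
    [0.05,-0.25,1.9,0,0,0,-1],
    [0.05,-0.25,2.2,0,0,0,-1],
    [0.05,-0.25,2.2,0,0,0,-1]
  ]
}}

```text
time_s: 31.95
tool_pos: [0.4411, 0.3371, 0.021]
tcp_rot: [0.998, 0.071, -0.0, 0.0]
wrist_force: [-0.9, -0.0, -1.3]
finger_gap: 0.0267
```

```bash
python3 st.py
```

```text
31.95 tool [0.4411 0.3371 0.021 ] rot [-0.0074  0.0147  8.0954] F [-0.8641 -0.0343 -1.3336] M [ 0.049   0.051  -0.0004] 0.02673087160857329 dx to axis mm 93.66898294574145 dz 70.62032927344974
```

Call:
{"method": "apply_moves", "body": {
  "commands": [
    [0,0,0.1,0,0,0,-1],
    [0,0,0.2,0,0,0,-1],
    [0,0,0.2,0,0,0,-1]
  ]
}}

```text
time_s: 32.33
tool_pos: [0.4412, 0.3372, 0.0192]
tcp_rot: [0.998, 0.071, 0.0, -0.0]
wrist_force: [-0.4, -0.2, -1.0]
finger_gap: 0.0263
```

```bash
python3 st.py
```

```text
32.325 tool [0.4412 0.3372 0.0192] rot [ 0.005  -0.0029  8.0944] F [-0.4288 -0.2331 -1.0053] M [0.018  0.0497 0.0318] 0.026274807536280698 dx to axis mm 93.57922046550182 dz 72.38928301474495
```

Call:
{"method": "apply_moves", "body": {
  "commands": [
    [0,0,0.1,0,0,0,-1],
    [0,0,0.2,0,0,0,-1],
    [0,0,0.25,0,0,0,-1],
    [0,0,0.25,0,0,0,-1]
  ]
}}

```text
time_s: 32.83
tool_pos: [0.4412, 0.3372, 0.0167]
tcp_rot: [0.998, 0.071, 0.0, -0.0]
wrist_force: [-0.9, -0.5, -0.5]
finger_gap: 0.0267
```

```bash
python3 st.py
```

```text
32.825 tool [0.4412 0.3372 0.0167] rot [ 0.0018 -0.0004  8.0955] F [-0.9355 -0.4595 -0.512 ] M [-0.0609  0.0274 -0.1071] 0.026726036200883947 dx to axis mm 93.56804680163073 dz 74.94645701059754
```

Back at the grasp pose with the weight resting. I'll release.

Call:
{"method": "apply_moves", "body": {
  "commands": [
    [0,0,0,0,0,0,-0.3],
    [0,0,0,0,0,0,-0.2],
    [0,0,0,0,0,0,0.2],
    [0,0,0,0,0,0,1],
    [0,0,0,0,0,0,1]
  ]
}}

```text
time_s: 33.45
tool_pos: [0.4413, 0.3372, 0.0167]
tcp_rot: [0.998, 0.071, 0.0, -0.0]
wrist_force: [0.6, -0.3, -0.1]
finger_gap: 0.0638
```

Call:
{"method": "apply_moves", "body": {
  "commands": [
    [0,0,0,0,0,0,1],
    [0,0,0,0,0,0,1],
    [0,0,0,0,0,0,1],
    [0,0,0,0,0,0,1],
    [0,0,-0.5,0,0,0,1]
  ]
}}

```text
time_s: 34.08
tool_pos: [0.4409, 0.337, 0.0215]
tcp_rot: [0.998, 0.071, -0.0, 0.0]
wrist_force: [-0.7, -1.0, 0.0]
finger_gap: 0.0915
```

Call:
{"method": "apply_moves", "body": {
  "commands": [
    [0,0,-2,0,0,0,1],
    [0,0,-5,0,0,0,1],
    [0,0,-8,0,0,0,1],
    [0,-5,-11,0,0,0,1],
    [0,-10,-12,0,0,0,1]
  ]
}}

```text
time_s: 34.7
tool_pos: [0.4282, 0.4379, 0.1448]
tcp_rot: [0.998, 0.07, 0.002, -0.002]
wrist_force: [0.8, -0.3, -0.6]
finger_gap: 0.091
```

Call:
{"method": "apply_moves", "body": {
  "commands": [
    [-4,-2,0,0,0,0,1],
    [-8,-4,0,0,0,0,1],
    [-12,-6,0,0,0,0,1],
    [-15,-8,0,0,0,0,1],
    [-15,-8,0,0,0,0,1]
  ]
}}

```text
time_s: 35.33
tool_pos: [0.2654, 0.4951, 0.1421]
tcp_rot: [0.997, 0.072, -0.0, -0.0]
wrist_force: [0.3, -0.7, 0.3]
finger_gap: 0.0915
```

```bash
python3 st.py; python3 - <<'E'
from h import *
import cv2
z=lambda a,k:cv2.resize(a[:,:,::-1],None,fx=k,fy=k,interpolation=cv2.INTER_CUBIC)
a=optics.read_camera("side");b=optics.read_camera("top")
B0=cv2.imread("pics/top0raw.png")[:,:,::-1];A0=cv2.imread("pics/side0raw.png")[:,:,::-1]
S=np.hstack([z(A0[118:213,205:260],4),z(a[118:213,205:260],4)])
T=np.vstack([z(B0[200:235,135:265],4)[:140],z(b[200:235,135:265],4)[:140]])
h=max(S.shape[0],1);im=np.zeros((600,800,3),np.uint8);im[:380,:440]=S[:380];im[:, :]=im
full=cv2.resize(a[:,:,::-1],(352,264));im[:264,444:796]=full
im[384:384+108,:400]=cv2.resize(T[:140],(400,108));im[492:600,:400]=cv2.resize(T[140:],(400,108))
im[300:600,404:800]=cv2.resize(b[:,:,::-1],(396,300))
cv2.imwrite("pics/fin.png",im)
d=np.abs(b.astype(int)-B0).sum(2)[195:240,130:270];print("top diff max",d.max(),(d>90).sum())
# tip & butt check via saturation profile: template shift of top bar region
t=B0[203:232,140:260].astype(np.float32);r=cv2.matchTemplate(b[197:238,134:266].astype(np.float32),t,cv2.TM_CCOEFF_NORMED);print("top",cv2.minMaxLoc(r)[1::2])
t=A0[122:212,208:252].astype(np.float32);r=cv2.matchTemplate(a[116:218,202:258].astype(np.float32),t,cv2.TM_CCOEFF_NORMED);print("side",cv2.minMaxLoc(r)[1::2])
E
```

```text
35.325 tool [0.2654 0.4951 0.1421] rot [0.0363 0.0008 8.2935] F [ 0.2672 -0.7066  0.3096] M [-0.0957  0.1228  0.0347] 0.09146236471251866 dx to axis mm 266.7894091998606 dz -50.52912350254539
top diff max 49 0
top (0.994493842124939, (6, 6))
side (0.9949147701263428, (6, 6))
```

View pics/fin.png

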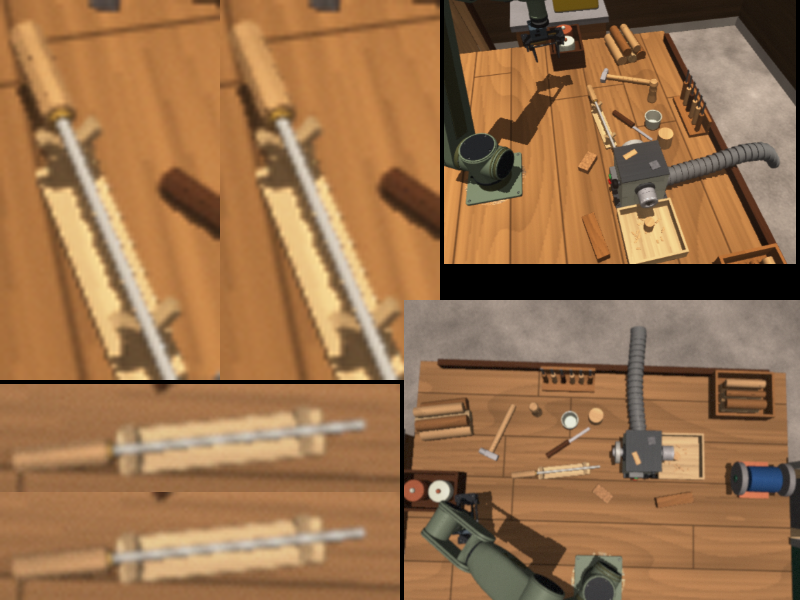

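The before and after crops match: template shift is (0,0) in both views, and the tip is at (365,425) before and (363,533) after in the stacked strips. The stub stands in the tray and the bench looks undisturbed. I'll hand in.

```bash
python3 -c "
from workcell import bot
print(bot.hand_in()); print(bot.get_state()['time_s'])"
```

```text
the job is handed in; nothing more can be done
None
the job is handed in; nothing more can be done
```

The stub is out and standing in the offcut tray, the bar is back in both notches of its rest, and I handed the job in at about 35 s. No verdict was reported.

**How it went:** I fed the bar into the spindle and felt the bore walls at 1–2.5 N. The tip went into the chuck's hole without ever touching the shoulder, because the first spot I tried lined up. A sideways probe then showed the tip was held there. The stub began to move at about 13 N and came out steadily, with the highest reading 13.7 N. I then drew the bar out and laid it back at the pose where I had gripped it.

**Last checks:** Before and after pictures of the bar and rest match in both views with no measurable shift. The stub is in the tray, nothing else on the bench looks moved, and the arm is clear with the gripper open.

**What failed or disagreed:**
- **First grasp:** The gripper closed on nothing, just above the handle. In the pictures the fingertips sat roughly 25–30 mm higher than the reported tool position. After that I worked from the bar's known height in the rest and from contact, so the second grasp held.
- **Bar height in the rest:** Fitting the shank line alone gave 47 mm against the stated 60 mm. That view measures height poorly; the handle's front end gave 66 mm.
- **Spindle bore:** The probes gave about 14 mm of play from side to side, where 13 mm was expected. The bar tip sagged about 1.3 mm.

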